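# Offer up a cabinet-door hinge leaf to its jamb block

## Robot

A 6-joint arm with a two-finger parallel gripper is mounted at the origin on the work surface. World frame = base frame: x ahead of the robot, y to its left, z up, the work surface at z = 0. Lengths are in mm, angles in rad, forces in N, time in s.
With the tool pointing down it reaches from about 350 to 875 mm from the base axis. Payload 15.5 kg.
Tool frame: the origin (TCP) lies on the centre line of the jaws, within the pads' length; the fingertips stand 17 mm ahead of it and the grasp point (between the pads) lies 2 mm behind it; z points along the fingers, y is the direction in which the jaws open and shut (so a half turn about z gives the same grasp; the last joint's range is limited). The gripper opens to 85 mm and grips with 20 to 120 N. Pads are 22 mm wide; open, the fingers measure 114 mm over their backs; the gripper's body (76 mm by 85 mm) begins 54 mm behind the grasp point. The pads swing forward as they close: fully open they stand 13 mm farther back than shut.
Start: joints at [1.095, 0.494, 1.345, -0, 1.302, -0.096], TCP at [232.285, 580.233, 248.277] pointing down, gripper open.
Joint ranges: [-2.91, 2.91], [-0.82, 2.16], [0.22, 2.67], [-1.22, 4.37], [0.12, 2.79], [-3.08, 3.08]. Speed limits (rad/s): [1.89, 1.89, 2.57, 3.01, 3.01, 3.01].

## Interface

Orientations are given as a 3x3 rotation matrix whose columns are the frame's x, y, z axes.
In Python, from workcell import r, vision, masks_of gives the robot as it stands.
- The arm moves only by the shell command python3 -m inch 'ROWS' [OPENING] [FORCE]. ROWS is JSON, a list of rows, each a list of 6 numbers: the shift along the tool's x, y, z in mm, then the turn, a rotation vector about the tool's x, y, z in degrees. A call has 1 to 12 rows; each row is the pose to reach, as a shift and turn from the pose commanded when the call began, along the tool's axes at that moment; what a row does not reach only later rows make up. A row lasts 1/12 s, in which the tool goes at most 41.7 mm and 7.16 degrees, less where a joint would pass 70% of its speed; a pose out of reach is approached as far as the arm can. A call with a gripper value outside its range is refused whole. OPENING is the gripper command: -1 is shut, 1 is fully open, values between are in proportion, set as the call begins (- or left out, the last holds). The fingers move at their own pace and stop on an object; FORCE is the grip in N (left out, the last holds). Time passes only in rows, so rows that repeat a pose let the fingers close. It gives the time, the measured TCP pose, the force and the opening at its end, in the units of the state.
- r.read_state(): the state, without advancing time (a new reading comes with each control period).
- vision.capture(name): name is "scene" or "top" or "wrist"; returns a dict with "color" (480x640x3 uint8, red, green, blue), "vertical_fov" (degrees; the focal length in pixels is half the picture's height over the tangent of half this angle, whatever the lens; pixels are square), "cx", "cy" (the principal point, pixels), "view" (4x4, takes a point from world to camera coordinates); the wrist camera has in their place "mount" (4x4, takes a point from camera to tool coordinates, whose origin is the TCP and whose axes are the flange's). Camera axes: x right, y down, z forward; pixel columns grow to the right and rows downward; lengths in mm; the calibration is good to about 2 mm. The wrist camera is an equidistant fisheye: a pixel r from the principal point sees the ray r / f radians off the axis. A picture is of the moment at which its call begins: read the wrist's pose just before it. There is no depth.
- r.hand_in(): hands the job in, once; it reports no verdict.
Trained networks look in a picture, given as the dict that the camera call returned (one of the last four; its "shot" number tells which), for a name from the list of things; names that differ only in an ending like _2 or _b are one class to them, and where a whole thing is asked for, a point or a joint stands for the part that bears it (a point fixed in the world has none). Each returns a list of dicts, best first, with "score" (0 to 1); they miss things now and then, are a little off and sometimes report something else, mostly with a low value. They report only what shows in the picture. A call takes as long as a camera call. They do not tell look-alikes from the thing itself.
- masks_of(thing, picture): "mask" (480x640 bool, what is visible of it) and "position" ([column, row] in pixels, amid what is visible of it).
The state is a dict: "time": time; "joint_positions": joint angles; "qd": joint speeds; "joint_torque": joint torques, N m; "tool_pos": TCP position; "eef_rot": TCP orientation; "wrist_force": force on the tool from outside, world axes, zero at the start; "torque": the same for the moment, N m; "finger_gap": opening from 0.0 (shut) to 1.0 (fully open).
Only numpy, scipy, OpenCV 4.12 (cv2) and the standard library are available. Lean on these libraries where they do the work, as an engineer would, in place of code of your own. Each camera call takes 0.05 s, during which the arm holds its last target.

## Task

The hinge of a workshop cabinet is being refitted: gently set the wooden jamb block upright and squarely across the middle of the narrow raised stand, so that its two steel knuckles hang out over the edge, and let go of it. Then take the loose hinge leaf with the knuckle out of the slotted rack, lower its knuckle between the two on the block until all three knuckle holes lie in one straight line ready for the pin, and finish while still holding it there, steady, in the gripper and without forcing it against the block. Leave the hinge pin, the plain plate in the rack and everything else on the bench where they are.

Things in the scene. Friction and masses are not known exactly. Their poses are not given: they have to be found in the camera images.
- jamb: Loose wooden block, 90 (x) by 56 (y) by 36 mm, 0.4 to 0.8 kg, flat on the bench; origin: centre of underside, z up. A steel leaf 5 mm thick covers its top from x = 5 to 45 mm (top z = 41); two steel knuckles stand off its +x end. Grip it from above across the 56 mm, mid-length; it balances within 6 mm of the middle. Only weight and friction hold it on the stand; pressing on the knuckles tips it.
- jamb_bore (a point): On the block's bore axis, midway between its two knuckles (block x = 58, y = 0, z = 36 mm); axes as the block's, y along the bore. Knuckles: tubes along y, 24 mm outside, 14 mm bore, each 12 mm long, from 16 to 28 mm either side of this point: a gap of 32 mm, open above, below and at the front.
- leaf: Loose steel hinge leaf, 0.13 to 0.23 kg. Origin: middle of its one knuckle, on the bore axis (y); z up. Knuckle 24 mm outside, 14 mm bore, 22 mm long; above it a neck 22 wide, then a plate 9 mm thick (x), 54 wide, z = 20 to 80 mm. A half turn about z looks the same. Starts upright in either rack place, origin 20 mm above the bench; lifts straight up. Grip the plate's 9 mm near the top.
- blank: Plain steel plate without a knuckle, 9 by 54 by 40 mm, 20 mm shorter than the leaf, standing in the rack's other place at the same height; origin 20 mm below its lower edge. Leave alone.
- rack: Fixed plywood rack, base 50 (x) by 156 (y) mm, 58 mm high; origin: centre of underside. Two places, at y = -40 and 40 mm: each has two posts 45 mm apart with an 11 mm slot along y, 18 mm deep, where a plate's lower corners stand 40 mm above the bench, open between for the knuckle.
- stand: Fixed narrow steel stand with a rubber top of 46 (x) by 50 (y) mm, flat and level at 60 mm above the bench; base plate 100 by 100 by 8 mm. Origin at the centre of its underside. The block goes with its length along the stand's x, either way round.
- pin: Loose L-shaped steel hinge pin, 10 mm thick, 90 by 35 mm, lying on the bench; origin on the bench at the middle of the long leg. Leave alone.
- driver: Loose screwdriver lying on the near part of the bench. Leave alone.
- wrench: Loose wrench lying on the far part of the bench. Leave alone.
- cog: Loose flat sprocket ring, 72 mm across, 6 mm thick, lying on the near part of the bench. Leave alone.
- grease: Loose jar, 60 mm across, 60 mm high, on the far part of the bench. Leave alone.
- mug: Loose mug, 76 mm across, 85 mm high, on the far part of the bench. Leave alone.
Not all that is in view belongs to the job. Leave any turquoise or yellow look-alike of the stand alone.

How it is judged:
By the outcome, as a careful person would: the job done as asked, in the order asked, and still so for the second after the job is handed in, while the arm keeps its last pose, push and grip.
It also fails if it takes over 64 s, if anything falls off the work surface, if the arm or the gripper's body presses on something with over 40 N, if the wrist force passes 120 N, or if a joint passes its speed limit or range.

## Working session

There is one attempt and no reset: what is moved stays moved. The work goes in short steps, Python scripts to look and compute and a shell command to move; the robot and the scene stay as the last step left them, time stands still between calls to the robot, and variables do not carry over. Pictures are saved under pics/ and viewed, and the job is handed in when it is done.

```bash
ls; mkdir -p pics
cat > h.py <<'E'
import numpy as np,cv2,pickle,json
from workcell import r,vision,masks_of
def snap(names=("scene","top","wrist")):
    out={}
    for n in names:
        s=r.read_state(); p=vision.capture(n); p["tool_pos"]=s["tool_pos"];p["eef_rot"]=s["eef_rot"]; out[n]=p
    return out
def save(p,f): cv2.imwrite("pics/"+f,cv2.cvtColor(p["color"],cv2.COLOR_RGB2BGR))
E
python3 - <<'E'
from h import *
o=snap()
for n,p in o.items():
    save(p,n+"0.png"); print(n,{k:(np.round(v,3).tolist() if k!="color" else v.shape) for k,v in p.items() if not isinstance(v,str)})
pickle.dump(o,open("o0.pkl","wb"))
s=r.read_state();print({k:np.round(v,3).tolist() for k,v in s.items()})
E
```

```text
pics
scene {'color': (480, 640, 3), 'vertical_fov': 42.993, 'cx': 316.926, 'cy': 235.647, 'view': [[-0.655, 0.755, -0.005, 388.175], [0.562, 0.483, -0.671, -259.367], [-0.505, -0.443, -0.741, 1380.886], [0.0, 0.0, 0.0, 1.0]], 'shot': 1, 'tool_pos': [232.116, 579.921, 247.69], 'eef_rot': [[-0.928, 0.372, -0.001], [0.372, 0.928, -0.001], [0.0, -0.001, -1.0]]}
top {'color': (480, 640, 3), 'vertical_fov': 53.224, 'cx': 322.724, 'cy': 235.454, 'view': [[-0.028, -0.999, -0.016, 12.671], [-0.99, 0.03, -0.136, 599.614], [0.136, 0.012, -0.991, 856.106], [0.0, 0.0, 0.0, 1.0]], 'shot': 2, 'tool_pos': [232.121, 579.922, 247.699], 'eef_rot': [[-0.928, 0.372, -0.001], [0.372, 0.928, -0.001], [0.0, -0.001, -1.0]]}
wrist {'color': (480, 640, 3), 'vertical_fov': 65.706, 'cx': 312.741, 'cy': 239.797, 'mount': [[-0.0, -0.96, -0.28, 71.481], [1.0, -0.0, -0.001, 0.994], [0.001, -0.28, 0.96, -126.15], [0.0, 0.0, 0.0, 1.0]], 'shot': 3, 'tool_pos': [232.161, 579.961, 247.759], 'eef_rot': [[-0.928, 0.372, -0.001], [0.372, 0.928, -0.001], [0.0, -0.001, -1.0]]}
{'time': 0.15, 'joint_positions': [1.095, 0.494, 1.346, -0.0, 1.302, -0.096], 'qd': [-0.001, -0.0, -0.003, 0.0, 0.0, -0.001], 'joint_torque': [0.002, -88.254, -38.407, -0.0, 0.007, -0.0], 'tool_pos': [232.176, 580.034, 247.844], 'eef_rot': [[-0.928, 0.372, -0.0], [0.372, 0.928, -0.001], [0.0, -0.001, -1.0]], 'wrist_force': [-0.55, 0.681, 0.018], 'torque': [-0.03, -0.014, 0.049], 'finger_gap': 0.997}
```

View pics/scene0.png

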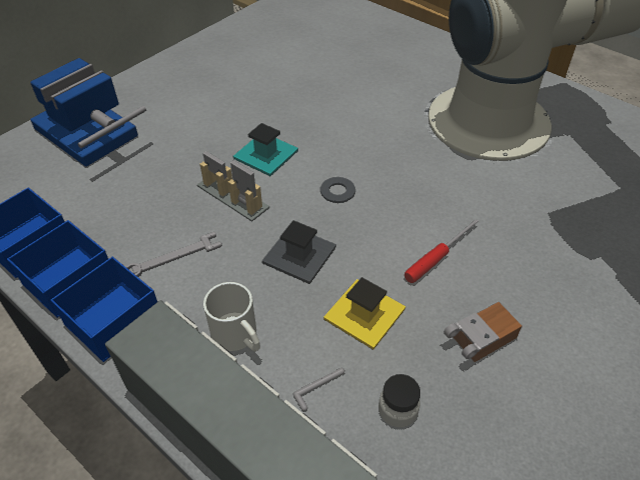

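View pics/top0.png

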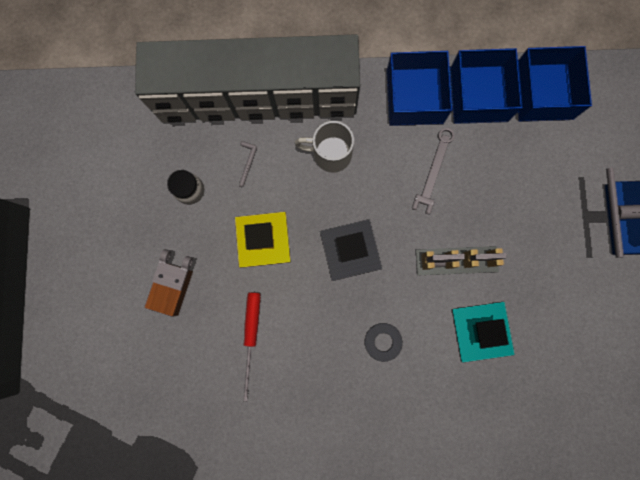

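View pics/wrist0.png

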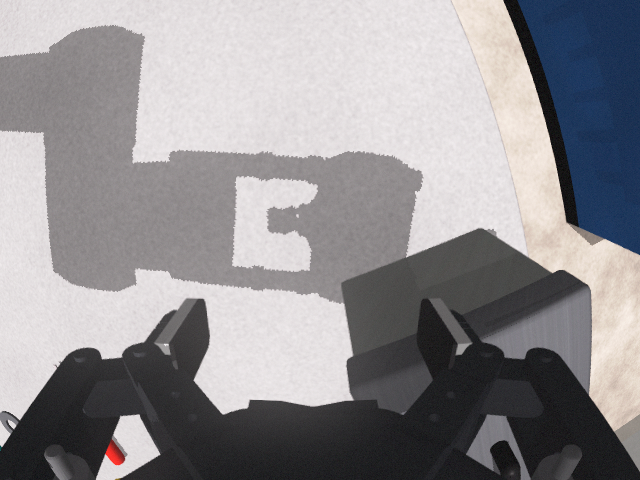

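```bash
cat >> h.py <<'E'
def foc(p): return 240/np.tan(np.radians(p["vertical_fov"])/2)
def ray(p,uv):
    """origin, unit dir in world"""
    f=foc(p); d=np.array([uv[0]-p["cx"],uv[1]-p["cy"]],float)
    if "view" in p:
        V=np.array(p["view"]);R=V[:3,:3];c=-R.T@V[:3,3]
        v=R.T@np.array([d[0]/f,d[1]/f,1]); return c,v/np.linalg.norm(v)
    rr=np.hypot(*d);th=rr/f;k=np.sin(th)/rr if rr>1e-9 else 0
    M=np.array(p["mount"]);R=np.array(p["eef_rot"])
    v=R@M[:3,:3]@np.array([d[0]*k,d[1]*k,np.cos(th)])
    return R@M[:3,3]+np.array(p["tool_pos"]),v
def proj(p,X):
    X=np.atleast_2d(X).astype(float);f=foc(p)
    if "view" in p:
        V=np.array(p["view"]);C=X@V[:3,:3].T+V[:3,3]
        return np.c_[p["cx"]+f*C[:,0]/C[:,2],p["cy"]+f*C[:,1]/C[:,2]]
    M=np.array(p["mount"]);R=np.array(p["eef_rot"])
    T=(X-np.array(p["tool_pos"]))@R; C=(T-M[:3,3])@M[:3,:3]
    h=np.hypot(C[:,0],C[:,1]);th=np.arctan2(h,C[:,2])
    return np.c_[p["cx"]+f*th*C[:,0]/h,p["cy"]+f*th*C[:,1]/h]
def at_z(p,uv,z):
    c,v=ray(p,uv); return c+v*(z-c[2])/v[2]
def tri(rays):
    A=np.zeros((3,3));b=np.zeros(3)
    for c,v in rays:
        P=np.eye(3)-np.outer(v,v);A+=P;b+=P@c
    X=np.linalg.solve(A,b); return X,[np.linalg.norm((np.eye(3)-np.outer(v,v))@(X-c)) for c,v in rays]
def crop(p,u,v,w,h,f,s=6):
    c=p["color"][max(0,v-h):v+h,max(0,u-w):u+w]
    cv2.imwrite("pics/"+f,cv2.cvtColor(cv2.resize(c,None,fx=s,fy=s,interpolation=cv2.INTER_CUBIC),cv2.COLOR_RGB2BGR))
E
python3 - <<'E'
from h import *
o=pickle.load(open("o0.pkl","rb"))
for n in("jamb","leaf","blank","rack","stand"):
    for c in("scene","top"):
        for m in masks_of(n,o[c])[:4]:
            ys,xs=np.nonzero(m["mask"]);print(n,c,round(m["score"],2),np.round(m["position"],1),xs.min(),xs.max(),ys.min(),ys.max(),m["mask"].sum(),np.round(at_z(o[c],m["position"],40)[:2],0))
crop(o["scene"],235,185,55,45,"rackS.png",7)
crop(o["top"],461,258,55,35,"rackT.png",7)
E
```

```text
jamb scene 0.95 [485.5 331.2] 443 521 302 360 2626 [525. 292.]
jamb top 0.61 [166.7 283.6] 145 192 249 316 1987 [518. 288.]
jamb top 0.46 [188.7 188.5] 168 203 170 204 930 [698. 248.]
jamb top 0.45 [330.8 142.6] 295 353 121 172 1918 [780. -26.]
leaf scene 0.56 [241.7 180.5] 229 255 160 203 657 [ 531. -248.]
leaf top 0.53 [439.9 256.9] 426 463 254 265 298 [ 553. -221.]
blank scene 0.62 [216.8 161.9] 203 225 152 177 317 [ 525. -326.]
blank top 0.68 [486.7 255.2] 470 504 253 260 204 [ 554. -308.]
rack scene 0.71 [227.7 193.5] 198 267 163 219 1623 [ 574. -242.]
rack scene 0.65 [399.6 403.7] 378 419 374 426 1822 [713. 262.]
rack top 0.87 [459.5 261.4] 416 502 246 274 1661 [ 544. -257.]
rack top 0.62 [388.5 337.6] 364 402 323 361 920 [ 409. -119.]
stand scene 0.89 [297.  250.4] 262 334 220 282 2580 [594. -45.]
stand scene 0.88 [362.4 313. ] 323 404 278 348 3237 [624. 125.]
stand scene 0.75 [265.  152.2] 233 297 123 175 1856 [ 440. -273.]
stand scene 0.26 [215.5 159.7] 203 225 152 177 346 [ 522. -333.]
stand top 0.87 [264.4 240.2] 235 290 212 267 2662 [594. 105.]
stand top 0.74 [250.  160.2] 238 257 142 187 318 [750. 131.]
stand top 0.66 [348.1 250. ] 319 381 219 280 2734 [571. -52.]
stand top 0.58 [483.8 331. ] 452 512 302 362 2950 [ 416. -292.]
```

View pics/rackS.png

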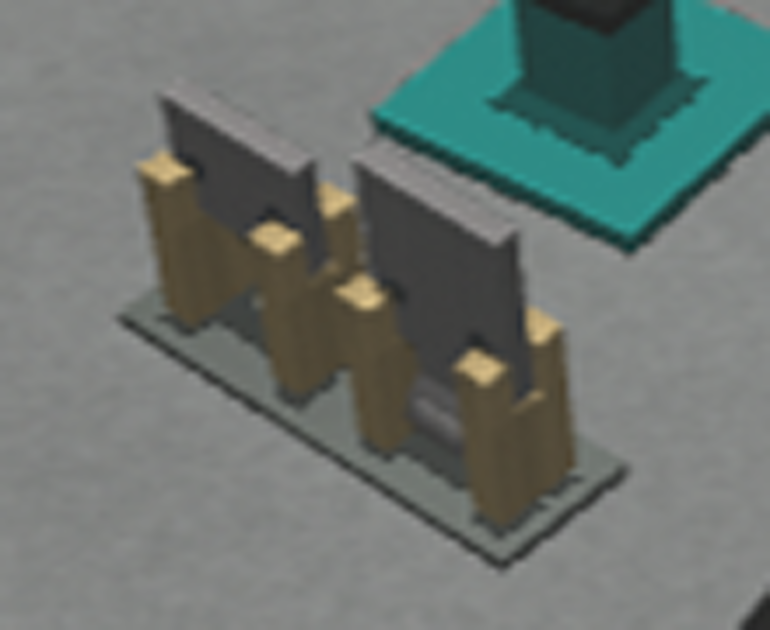

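View pics/rackT.png

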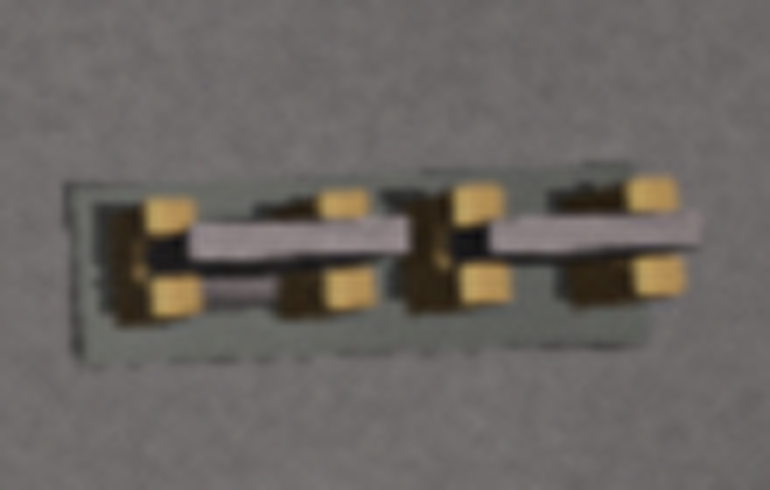

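The leaf is the taller plate, at scene (242,180) and top (440,257), with its knuckle showing below it. The shorter plate, at scene (215,162) and top (487,255), is the blank. There are three stands: grey at scene (297,250) / top (350,248), yellow at scene (362,313), and turquoise at scene (265,152). The grey steel one fits the description. I'll look at the jamb from above first.

```bash
python3 -m inch '[[-30,-13,0,0,0,0],[-70,-30,0,0,0,0],[-110,-48,0,0,0,0],[-150,-65,0,0,0,0],[-190,-83,0,0,0,0],[-230,-100,0,0,0,0],[-270,-118,0,0,0,0],[-305,-133,0,0,0,0],[-335,-146,0,0,0,0],[-357,-155,0,0,0,0],[-370,-161,0,0,0,0],[-376,-164,0,0,0,0]]'
python3 -m inch '[[0,0,0,0,0,0],[0,0,0,0,0,0]]'
python3 - <<'E'
from h import *
o=snap(("wrist",));save(o["wrist"],"w1.png");pickle.dump(o,open("o1.pkl","wb"))
print(o["wrist"]["tool_pos"],np.round(o["wrist"]["eef_rot"],3).tolist())
for m in masks_of("jamb",o["wrist"]): print(m["score"],m["position"])
E
```

```text
time: 1.65
tool_pos: [521.6, 286.9, 248.2]
eef_rot: [[-0.928, 0.373, 0.0], [0.373, 0.928, -0.0], [-0.0, 0.0, -1.0]]
wrist_force: [-0.2, -0.1, -0.7]
finger_gap: 1.0
time: 1.82
tool_pos: [519.6, 288.9, 248.2]
eef_rot: [[-0.928, 0.371, -0.001], [0.371, 0.928, 0.0], [0.001, -0.0, -1.0]]
wrist_force: [-0.0, 0.2, 0.2]
finger_gap: 1.0
[519.62919898 288.94533198 248.20115777] [[-0.928, 0.371, -0.001], [0.371, 0.928, 0.0], [0.001, -0.0, -1.0]]
0.63 [306.8, 207.3]
0.56 [84.7, 333.2]
0.27 [145.9, 190.9]
```

View pics/w1.png

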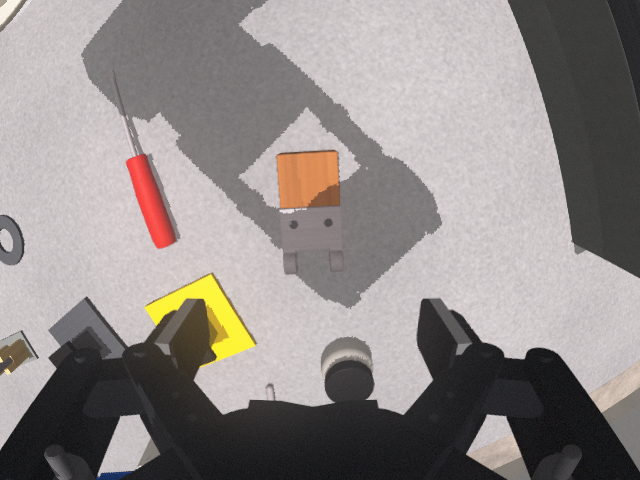

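Run:
```python
from h import *
o=pickle.load(open("o1.pkl","rb"))["wrist"];crop(o,310,212,55,70,"w1c.png",5)
t=pickle.load(open("o0.pkl","rb"))
crop(t["top"],170,282,40,40,"t1c.png",9);crop(t["scene"],483,330,50,40,"s1c.png",8)
```

```text
(no output)
```

View pics/w1c.png

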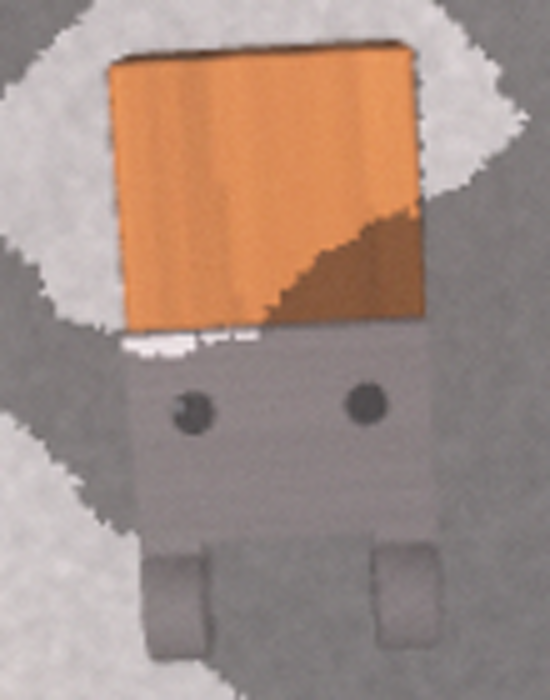

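View pics/s1c.png

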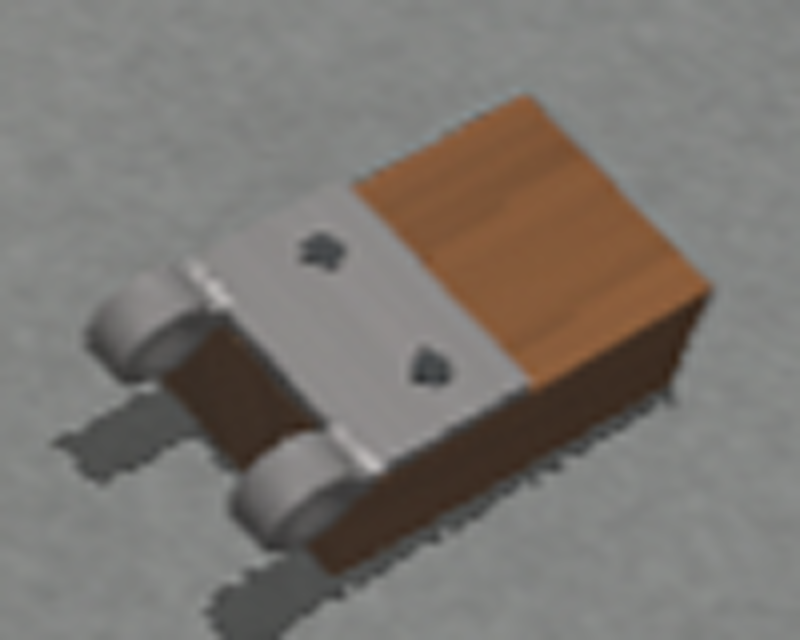

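View pics/t1c.png

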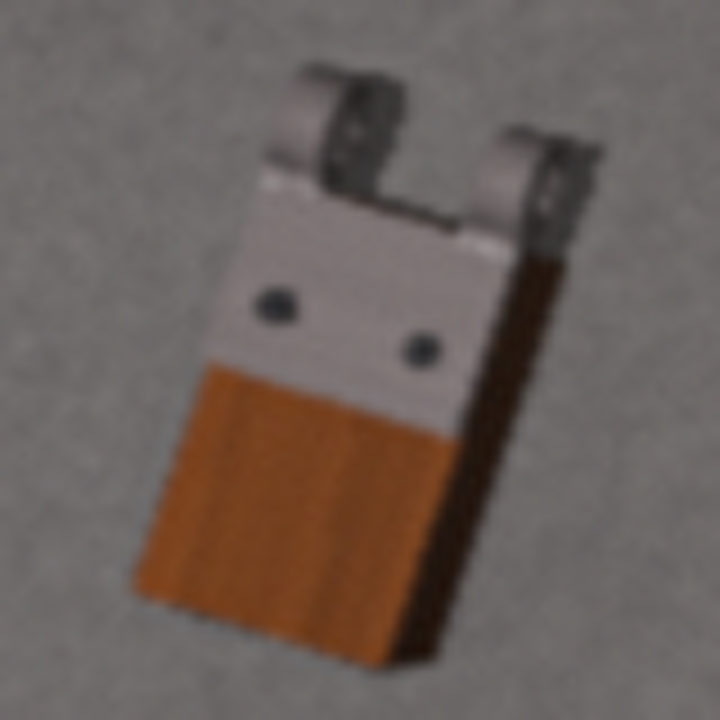

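```bash
cat > fitj.py <<'E'
from h import *
from scipy.optimize import least_squares
a=pickle.load(open("o0.pkl","rb"));w=pickle.load(open("o1.pkl","rb"))["wrist"]
A=(-45,-28,36);B=(-45,28,36);C=(5,-28,36);D=(5,28,36)
obs=[(w,255,142,5,[(A,110,66),(B,413,47),(C,127,330),(D,425,318),((45,-28,41),140,543),((45,28,41),438,535)]),
(a["scene"],433,290,8,[(A,527,93),(B,712,290),(C,355,185),(D,535,390),((45,28,0),340,575)]),
(a["top"],130,242,9,[(B,133,592),(A,388,668),(D,210,362),(C,458,440),((-45,-28,0),437,655)])]
def res(q,ob):
    c,s=np.cos(q[3]),np.sin(q[3]);R=np.array([[c,-s,0],[s,c,0],[0,0,1]]);o=[]
    for p,u0,v0,k,l in ob:
        X=np.array([i[0] for i in l])@R.T+q[:3]
        o.append((proj(p,X)-[(u0+(i[1]+.5)/k-.5,v0+(i[2]+.5)/k-.5) for i in l]).ravel())
    return np.concatenate(o)
for ob in (obs,obs[:1],obs[1:2],obs[2:]):
    s=least_squares(res,[520,288,0,-.36],args=(ob,));print(np.round(s.x,3),np.degrees(s.x[3]),np.abs(s.fun).max())
E
python3 fitj.py
```

```text
[ 5.09206e+02  2.90408e+02  1.68600e+00 -3.25000e-01] -18.63429868727424 1.6903210087800744
[ 5.09672e+02  2.90530e+02 -1.02600e+00 -3.30000e-01] -18.882098100461807 0.903056632284688
[ 4.88454e+02  2.85245e+02 -2.53130e+01 -3.31000e-01] -18.945034549627685 0.8940052564651069
[ 5.10380e+02  2.98595e+02 -2.41280e+01 -3.08000e-01] -17.63678429408965 0.6119643506183934
```

```bash
python3 -m inch '[[-14,-26,0,0,0,0],[-32,-60,0,0,0,0],[-50,-94,0,0,0,0],[-68,-128,0,0,0,0],[-86,-162,0,0,0,0],[-104,-196,0,0,0,0],[-122,-230,0,0,0,0],[-140,-264,0,0,0,0],[-156,-294,0,0,0,0],[-168,-317,0,0,0,0],[-174,-328,0,0,0,0],[-174,-328,0,0,0,0]]'
python3 - <<'E'
from h import *
for i in range(3): o=snap(("wrist","wrist"))
save(o["wrist"],"w2.png");pickle.dump(o,open("o2.pkl","wb"));s=r.read_state()
print(s["time"],o["wrist"]["tool_pos"],np.abs(s["qd"]).max(),np.round(o["wrist"]["eef_rot"],3).tolist())
for n in("stand","leaf","rack"):
  for m in masks_of(n,o["wrist"]): print(n,m["score"],m["position"])
E
```

```text
time: 2.92
tool_pos: [560.3, -82.1, 248.3]
eef_rot: [[-0.928, 0.373, 0.0], [0.373, 0.928, -0.0], [-0.0, -0.0, -1.0]]
wrist_force: [-0.7, -0.0, -0.2]
finger_gap: 1.0
3.2167 [559.92500848 -79.29140521 248.32331394] 0.008126618406915611 [[-0.929, 0.37, -0.0], [0.37, 0.929, 0.0], [0.0, 0.0, -1.0]]
stand 0.97 [338.6, 210.7]
stand 0.83 [490.8, 176.7]
stand 0.79 [85.3, 164.7]
leaf 0.97 [164.3, 265.4]
leaf 0.67 [235.8, 80.8]
rack 0.59 [160.8, 249.3]
```

View pics/w2.png

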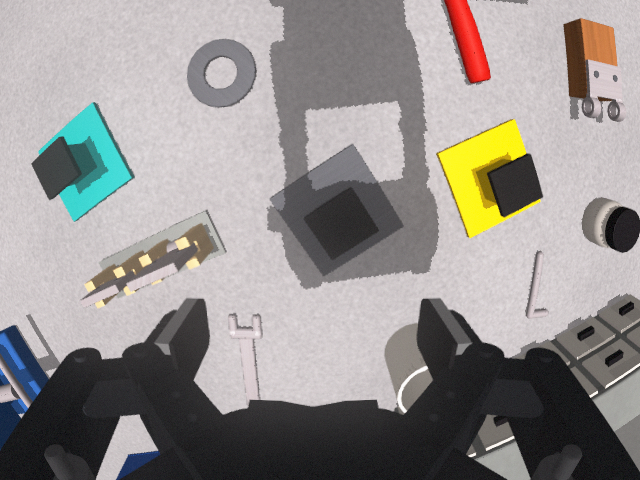

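Run:
```python
from h import *
o=pickle.load(open("o2.pkl","rb"))["wrist"];crop(o,337,210,70,70,"w2s.png",8//2+2)
# contrast enhanced
c=o["color"][140:280,267:407];c=np.clip(c.astype(float)*2.2,0,255).astype(np.uint8)
cv2.imwrite("pics/w2s.png",cv2.cvtColor(cv2.resize(c,None,fx=5,fy=5,interpolation=cv2.INTER_CUBIC)[:600],cv2.COLOR_RGB2BGR)[:, :])
cv2.imwrite("pics/w2s.png",cv2.cvtColor(cv2.resize(c,None,fx=4.2,fy=4.2,interpolation=cv2.INTER_CUBIC),cv2.COLOR_RGB2BGR))
crop(o,155,258,80,55,"w2r.png",5)
t=pickle.load(open("o0.pkl","rb"))
for n,u,v in(("top",350,248),("scene",299,250)):
    c=t[n]["color"][v-40:v+40,u-40:u+40];c=np.clip(c.astype(float)*2.2,0,255).astype(np.uint8)
    cv2.imwrite(f"pics/{n}s.png",cv2.cvtColor(cv2.resize(c,None,fx=7,fy=7,interpolation=cv2.INTER_CUBIC),cv2.COLOR_RGB2BGR))
```

```text
(no output)
```

View pics/w2s.png

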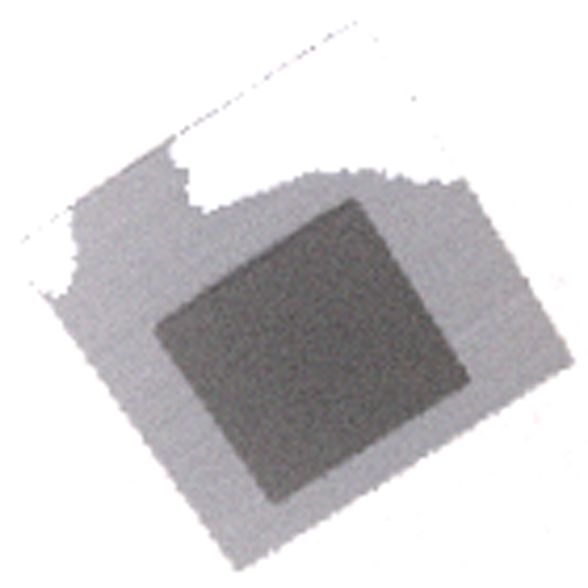

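View pics/w2r.png

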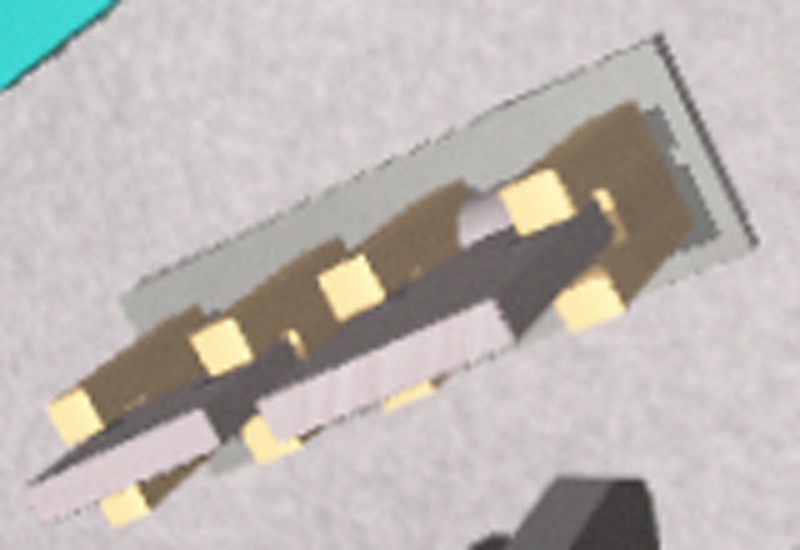

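View pics/tops.png

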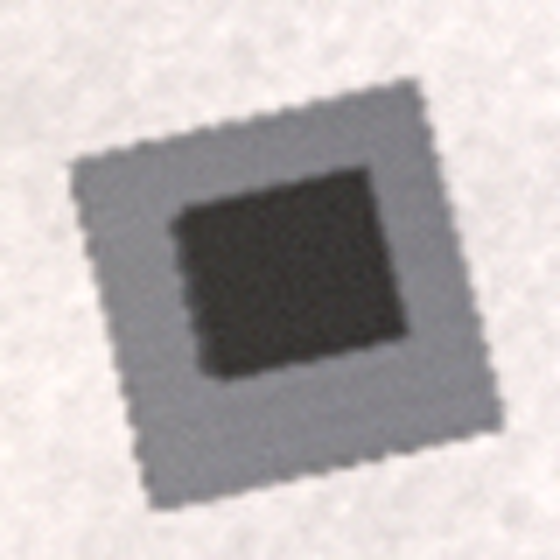

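View pics/scenes.png

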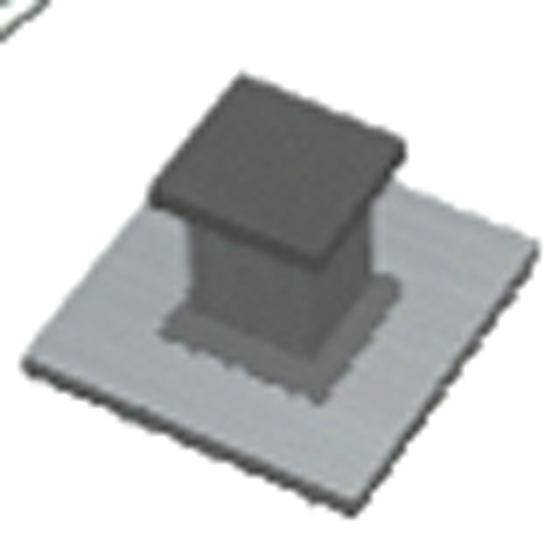

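```bash
cat > fits.py <<'E'
from h import *
from scipy.optimize import least_squares
a=pickle.load(open("o0.pkl","rb"));w=pickle.load(open("o2.pkl","rb"))["wrist"]
T,Bz='t','b'
obs=[(w,267,140,4.2,[(T,-1,-1,155,326),(T,-1,1,353,198),(T,1,1,470,380),(T,1,-1,277,503),(Bz,1,-1,238,570),(Bz,1,1,572,362)]),
(a["top"],310,208,7,[(T,1,1,180,210),(T,1,-1,368,170),(T,-1,-1,408,333),(T,-1,1,222,380),(Bz,1,1,70,162),(Bz,1,-1,415,80),(Bz,-1,-1,500,430),(Bz,-1,1,155,507)]),
(a["scene"],259,210,7,[(T,-1,-1,242,75),(T,-1,1,405,145),(T,1,1,318,262),(T,1,-1,155,190),(Bz,-1,1,540,240),(Bz,1,1,355,505),(Bz,1,-1,25,362)])]
def res(q,ob,fixz=None):
    x,y,zt,th,W,H=q;c,s=np.cos(th),np.sin(th);R=np.array([[c,-s],[s,c]]);o=[]
    for p,u0,v0,k,l in ob:
        X=[]
        for i in l:
            h=(W/2,H/2,zt) if i[0]=='t' else (50,50,8)
            X.append(np.r_[R@[i[1]*h[0],i[2]*h[1]]+[x,y],h[2]])
        o.append((proj(p,np.array(X))-[(u0+(i[3]+.5)/k-.5,v0+(i[4]+.5)/k-.5) for i in l]).ravel())
    o=np.concatenate(o)
    return o
for n,ob in (("all",obs),("wrist",obs[:1]),("top",obs[1:2]),("scene",obs[2:])):
    s=least_squares(res,[570,-50,60,.2,48,48],args=(ob,));J=np.linalg.inv(s.jac.T@s.jac)*.25;print(n,np.round(s.x,2),np.degrees(s.x[3]),"max",np.abs(s.fun).max(),"sd",np.round(np.sqrt(np.diag(J)),2))
    if n=="all":print(np.round(s.fun,1).tolist())
E
python3 fits.py
```

```text
all [ 5.7491e+02 -5.7450e+01  5.9390e+01  2.1000e-01  4.5890e+01  4.8790e+01] 11.77648907437502 max 1.0441702649645777 sd [0.16 0.16 0.55 0.   0.38 0.37]
[0.1, 0.3, 0.3, 0.2, -0.2, 0.1, -0.5, -0.3, -0.2, 0.5, 1.0, -0.3, 0.4, 0.1, -0.6, -0.4, -0.2, 0.6, 0.4, 0.1, -0.2, 0.1, 0.4, -0.1, 1.0, -0.2, -0.3, 1.0, 0.2, 0.0, 0.6, -0.3, 0.1, 0.1, -0.8, 0.2, 0.7, 0.5, 0.3, 0.3, -0.8, -0.6]
wrist [ 5.7469e+02 -5.7480e+01  6.0070e+01  2.1000e-01  4.6280e+01  4.8580e+01] 11.7620195230762 max 0.898619298340293 sd [0.4  0.2  1.78 0.   0.52 0.52]
top [ 5.7519e+02 -5.7220e+01  5.9460e+01  2.0000e-01  4.4930e+01  5.0130e+01] 11.480237861517507 max 0.8194479121483482 sd [0.47 0.36 5.5  0.01 0.96 0.97]
scene [ 5.749e+02 -5.770e+01  5.916e+01  2.100e-01  4.452e+01  4.773e+01] 12.273547606416704 max 0.7930399720807486 sd [0.54 0.52 0.98 0.01 1.08 0.94]
```

```bash
python3 -m inch '[[15,26,0,0,0,0],[34,60,0,0,0,0],[53,94,0,0,0,0],[72,128,0,0,0,0],[91,162,0,0,0,-0.5],[110,196,0,0,0,-1],[129,230,20,0,0,-1.5],[148,262,45,0,0,-2],[164,290,72,0,0,-2.5],[175,310,100,0,0,-2.9],[181,320,122,0,0,-2.9],[184,324.6,138,0,0,-2.9]]'
python3 -m inch '[[0,0,0,0,0,0],[0,0,0,0,0,0]]'
python3 - <<'E'
from h import *
o=snap(("wrist",));save(o["wrist"],"w3.png");pickle.dump(o,open("o3.pkl","wb"))
print(o["wrist"]["tool_pos"],np.round(o["wrist"]["eef_rot"],3).tolist())
E
```

```text
time: 4.37
tool_pos: [508.3, 290.9, 108.0]
eef_rot: [[-0.947, 0.322, -0.002], [0.322, 0.947, -0.001], [0.002, -0.001, -1.0]]
wrist_force: [-1.0, -1.0, 0.3]
finger_gap: 0.999
time: 4.53
tool_pos: [509.4, 288.9, 110.0]
eef_rot: [[-0.946, 0.323, -0.001], [0.323, 0.946, -0.001], [0.001, -0.001, -1.0]]
wrist_force: [0.3, -0.5, 1.1]
finger_gap: 1.001
[509.41107649 288.91429272 110.01797859] [[-0.946, 0.323, -0.001], [0.323, 0.946, -0.001], [0.001, -0.001, -1.0]]
```

View pics/w3.png

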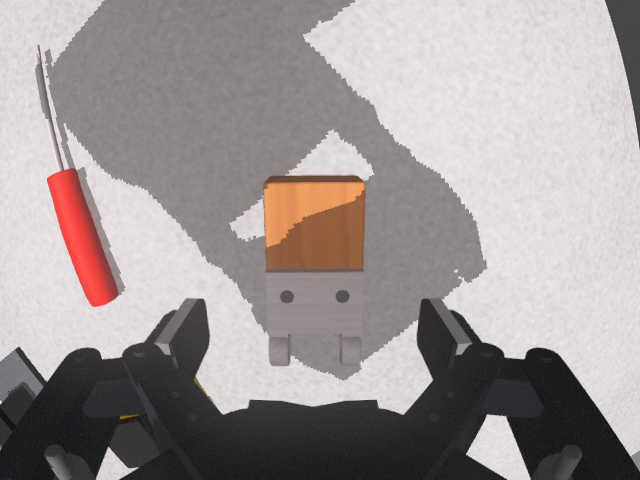

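Run:
```python
from h import *
from scipy.optimize import least_squares
w=pickle.load(open("o3.pkl","rb"))["wrist"]
l=[((-45,-28,36),263.7,182),((-45,28,36),365.5,181.7),((5,-28,36),265.3,270.5),((5,28,36),364.8,270.2),((45,-28,41),268,334.3),((45,28,41),363.3,334)]
def res(q):
    c,s=np.cos(q[2]),np.sin(q[2]);R=np.array([[c,-s,0],[s,c,0],[0,0,1]])
    return (proj(w,np.array([i[0] for i in l])@R.T+[q[0],q[1],0])-[i[1:] for i in l]).ravel()
s=least_squares(res,[510,290,-.33]);print(s.x,np.degrees(s.x[2]),np.round(s.fun,1))
R=np.array(w["eef_rot"]);print(R.T@(np.r_[s.x[:2],24]-w["tool_pos"]))
```

```text
[ 5.09810543e+02  2.91010690e+02 -3.22946752e-01] -18.50348587450151 [-0.4  1.4  0.6  1.1  1.5 -0.8 -1.3 -1.1  1.4 -0.5 -1.8 -0.8]
[ 0.21431956  2.2039056  86.0159518 ]
```

```bash
python3 -m inch '[[0,1,12,0,0,-0.3],[0,2,27,0,0,-0.3],[0,2,42,0,0,-0.3],[0,2,56,0,0,-0.3],[0,2,68,0,0,-0.3],[0,2,77,0,0,-0.3],[0,2,83,0,0,-0.3],[0,2,86,0,0,-0.3],[0,2,86,0,0,-0.3],[0,2,86,0,0,-0.3]]'
python3 -m inch '[[0,0,0,0,0,0],[0,0,0,0,0,0],[0,0,0,0,0,0],[0,0,0,0,0,0],[0,0,0,0,0,0],[0,0,0,0,0,0],[0,0,0,0,0,0],[0,0,0,0,0,0]]' -1 60
```

```text
time: 5.42
tool_pos: [510.8, 290.8, 24.7]
eef_rot: [[-0.948, 0.319, 0.001], [0.319, 0.948, 0.0], [-0.0, 0.0, -1.0]]
wrist_force: [0.3, 0.3, -0.6]
finger_gap: 0.998
time: 6.08
tool_pos: [510.6, 290.6, 25.0]
eef_rot: [[-0.948, 0.319, 0.001], [0.319, 0.948, 0.0], [-0.0, 0.0, -1.0]]
wrist_force: [-1.7, -3.0, 8.8]
finger_gap: 0.642
```

```bash
python3 -m inch '[[0,0,0,0,0,0],[0,0,-3,0,0,0],[0,0,-10,0,0,0],[0,0,-22,0,0,0],[0,0,-36,0,0,0],[0,0,-50,0,0,0],[0,0,-66,0,0,0],[0,0,-82,0,0,0],[0,0,-98,0,0,0],[0,0,-112,0,0,0],[0,0,-121,0,0,0],[0,0,-125,0,0,0]]'
python3 - <<'E'
from h import *
for i in range(3): o=snap(("scene","top","wrist"))
for n in o: save(o[n],n+"4.png")
pickle.dump(o,open("o4.pkl","wb"));s=r.read_state();print({k:np.round(s[k],2).tolist() for k in("time","tool_pos","eef_rot","wrist_force","torque","finger_gap")})
E
```

```text
time: 7.08
tool_pos: [510.9, 290.9, 151.2]
eef_rot: [[-0.948, 0.319, 0.002], [0.319, 0.948, 0.001], [-0.002, 0.001, -1.0]]
wrist_force: [0.1, 0.6, -6.7]
finger_gap: 0.644
{'time': 7.53, 'tool_pos': [510.25, 290.59, 148.69], 'eef_rot': [[-0.95, 0.32, -0.0], [0.32, 0.95, -0.0], [0.0, -0.0, -1.0]], 'wrist_force': [-0.62, -0.34, -7.72], 'torque': [0.03, 0.05, 0.05], 'finger_gap': 0.64}
```

View pics/scene4.png

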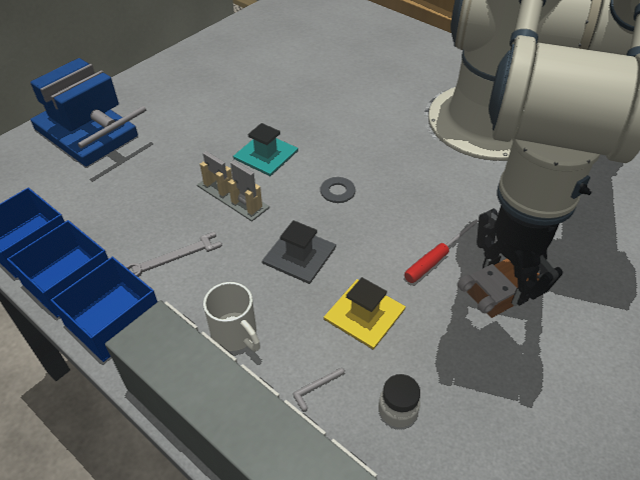

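View pics/wrist4.png

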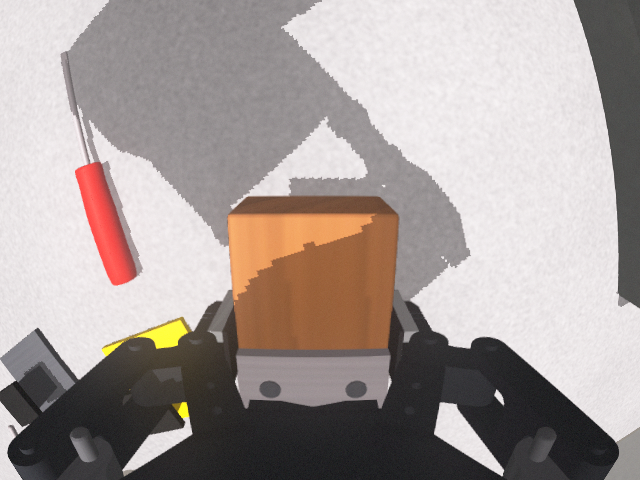

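Run:
```python
from h import *
o=pickle.load(open("o4.pkl","rb"));crop(o["wrist"],313,300,100,115,"w4c.png",3);crop(o["wrist"],313,280,110,90,"w4c.png",3)
crop(o["scene"],505,280,50,45,"s4c.png",8)
```

```text
(no output)
```

View pics/w4c.png

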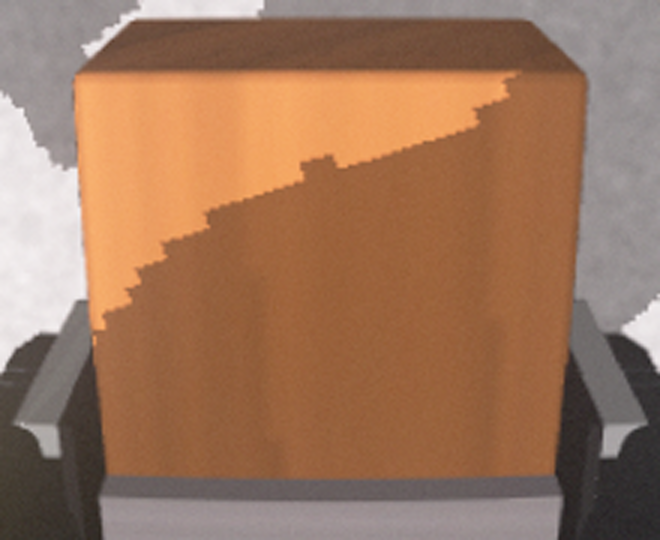

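View pics/s4c.png

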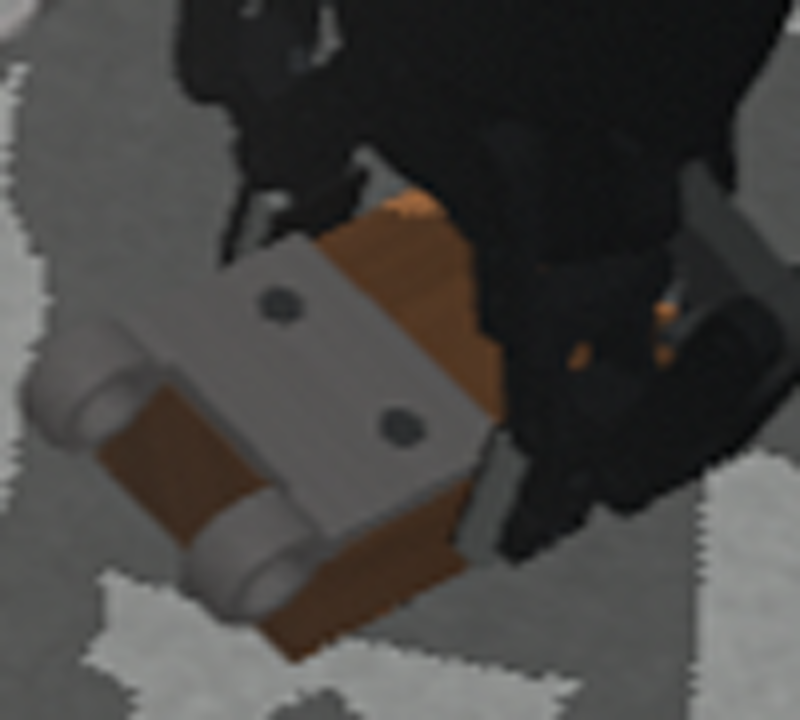

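Run:
```python
from h import *
from scipy.optimize import least_squares
from scipy.spatial.transform import Rotation as Ro
o=pickle.load(open("o4.pkl","rb"));w=o["wrist"]
obs=[(w,203,190,3,[((-45,-28,36),77,72),((-45,28,36),586,73),((-45,-28,0),132,20),((-45,28,0),531,20),((5,-28,36),106,478),((5,28,36),555,478),((5,-28,41),101,500),((5,28,41),560,500)]),
(o["scene"],455,235,8,[((45,28,41),318,545),((5,28,41),497,420),((5,-28,41),300,235),((45,28,0),292,662)])]
Rt=np.array(w["eef_rot"])@np.diag([-1,1,-1.]);t=np.array(w["tool_pos"])
def res(q,ob):
    R=Rt@Ro.from_rotvec(q[3:]).as_matrix();r_=[]
    for p,u0,v0,k,l in ob:
        X=np.array([i[0] for i in l])@R.T+t+Rt@q[:3]
        r_.append((proj(p,X)-[(u0+(i[1]+.5)/k-.5,v0+(i[2]+.5)/k-.5) for i in l]).ravel())
    return np.concatenate(r_)
for ob in(obs,obs[:1]):
    s=least_squares(res,[0,0,-24,0,0,0],args=(ob,));print(np.round(s.x[:3],1),np.degrees(s.x[3:]).round(2),np.round(s.fun,1).tolist())
def rz(q,ob): return res(np.r_[q,-24.,0,0,0],ob)
for ob in(obs,obs[:1]):
    s=least_squares(rz,[0,0],args=(ob,));print(np.round(s.x,1),np.round(s.fun,1).tolist())
```

```text
[ -0.6   0.8 -25.2] [-0.06 -0.66 -0.29] [-1.4, 0.9, 1.3, 1.4, -0.6, 0.7, 0.3, 1.3, -1.2, -1.2, 0.4, -0.6, -2.0, -1.3, 1.2, -0.7, 3.0, -0.4, 2.4, 3.7, 0.3, 0.2, -0.2, 2.0]
[ -0.6   1.  -25.3] [-0.04 -0.71 -0.1 ] [-1.3, 1.1, 1.2, 1.1, -0.5, 1.0, 0.3, 1.2, -0.6, -1.2, 0.8, -1.0, -1.4, -1.2, 1.6, -1.0]
[-1.4  0.9] [-3.1, 1.3, 2.2, 1.0, -1.6, -0.1, 0.9, -0.2, -1.5, -0.1, 1.3, -0.1, -2.3, 0.0, 2.1, 0.1, 3.5, -0.7, 2.9, 3.1, 0.6, -0.3, 0.6, 1.6]
[-1.5  1. ] [-2.8, 1.1, 2.5, 0.8, -1.4, -0.3, 1.1, -0.3, -1.3, -0.2, 1.6, -0.2, -2.1, -0.1, 2.4, -0.1]
```

```bash
python3 -m inch '[[-8,-14,0,0,0,0],[-22,-40,0,0,0,-2],[-40,-71,0,0,0,-6],[-58,-103,0,0,0,-10],[-76,-136,0,0,0,-14],[-94,-168,0,0,0,-18],[-112,-200,0,0,0,-22],[-130,-232,0,0,0,-26],[-146,-260,0,0,0,-28],[-159,-284,0,0,0,-29.5],[-168,-300,0,0,0,-30.3],[-173.2,-308.7,0,0,0,-30.5]]'
python3 -m inch '[[0,0,0,0,0,0],[0,0,2,0,0,0],[0,0,8,0,0,0],[0,0,17,0,0,0],[0,0,27,0,0,0],[0,0,35,0,0,0],[0,0,40,0,0,0],[0,0,42,0,0,0],[0,0,42,0,0,0],[0,0,42,0,0,0]]'
python3 - <<'E'
from h import *
for i in range(2): o=snap(("scene","top","wrist"))
for n in o: save(o[n],n+"5.png")
pickle.dump(o,open("o5.pkl","wb"));s=r.read_state();print({k:np.round(s[k],3).tolist() for k in("time","tool_pos","eef_rot","wrist_force","torque","finger_gap")})
crop(o["scene"],298,235,50,45,"s5c.png",8)
crop(o["top"],350,248,45,40,"t5c.png",8)
E
```

```text
time: 8.53
tool_pos: [576.4, -59.6, 149.0]
eef_rot: [[-0.979, -0.205, 0.0], [-0.205, 0.979, -0.0], [0.0, -0.0, -1.0]]
wrist_force: [-0.1, 0.2, -7.8]
finger_gap: 0.645
time: 9.37
tool_pos: [576.2, -57.1, 107.3]
eef_rot: [[-0.979, -0.206, 0.0], [-0.206, 0.979, 0.0], [-0.0, 0.0, -1.0]]
wrist_force: [0.2, -0.4, -7.0]
finger_gap: 0.646
{'time': 9.667, 'tool_pos': [576.206, -57.203, 107.56], 'eef_rot': [[-0.979, -0.206, 0.0], [-0.206, 0.979, -0.0], [-0.0, -0.0, -1.0]], 'wrist_force': [0.29, -0.405, -7.366], 'torque': [-0.038, 0.035, -0.058], 'finger_gap': 0.645}
```

View pics/s5c.png

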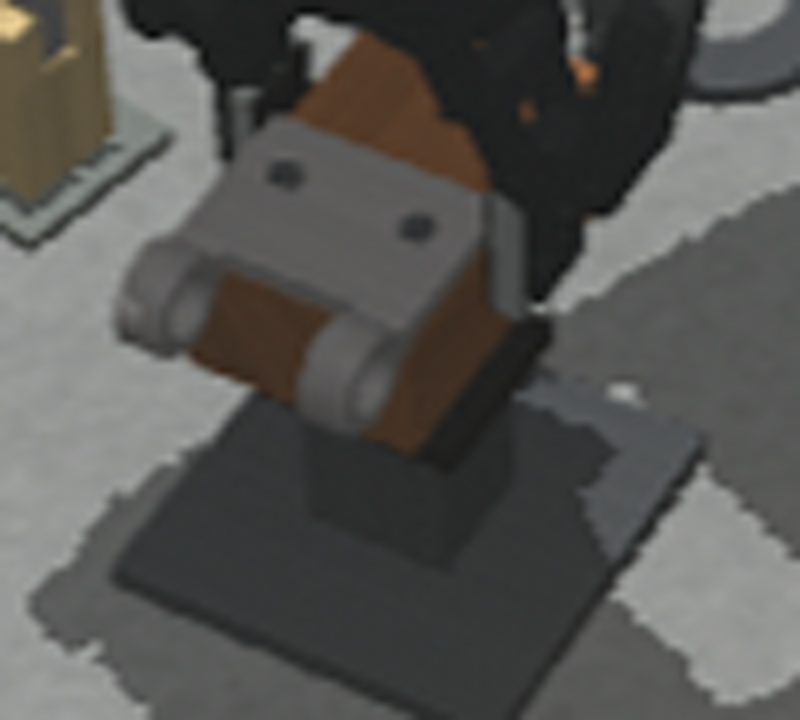

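View pics/wrist5.png

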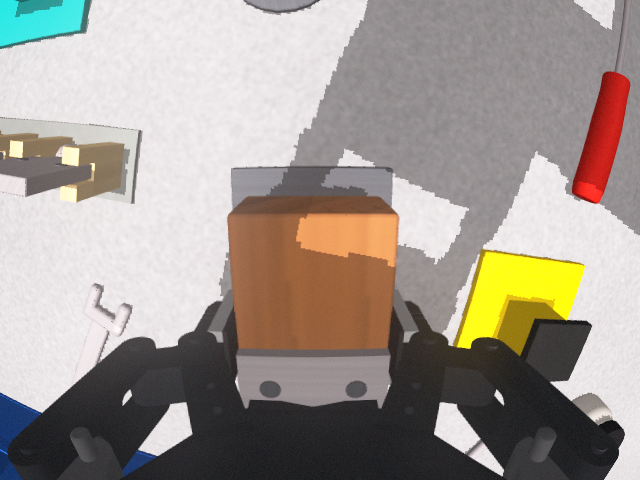

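```bash
python3 -m inch '[[0,0,2,0,0,0],[0,0,5,0,0,0],[0,0,9,0,0,0],[0,0,13,0,0,0],[0,0,16,0,0,0],[0,0,18,0,0,0],[0,0,19,0,0,0],[0,0,19.5,0,0,0],[0,0,19.5,0,0,0],[0,0,19.5,0,0,0]]'
python3 -m inch '[[0,0,0.4,0,0,0],[0,0,0.8,0,0,0],[0,0,1.2,0,0,0],[0,0,1.2,0,0,0],[0,0,1.2,0,0,0]]'
```

```text
time: 10.5
tool_pos: [576.2, -57.2, 87.9]
eef_rot: [[-0.979, -0.206, 0.0], [-0.206, 0.979, -0.0], [-0.0, -0.0, -1.0]]
wrist_force: [-0.8, -0.6, -7.9]
finger_gap: 0.646
time: 10.92
tool_pos: [576.1, -57.2, 86.6]
eef_rot: [[-0.979, -0.206, -0.0], [-0.206, 0.979, -0.0], [0.0, -0.0, -1.0]]
wrist_force: [0.1, -0.3, -7.3]
finger_gap: 0.642
```

```bash
python3 -m inch '[[0,0,0.4,0,0,0],[0,0,0.8,0,0,0],[0,0,1,0,0,0],[0,0,1,0,0,0]]'
python3 -m inch '[[0,0,0.3,0,0,0],[0,0,0.6,0,0,0],[0,0,0.6,0,0,0]]'
```

```text
time: 11.25
tool_pos: [576.0, -57.2, 85.5]
eef_rot: [[-0.979, -0.206, -0.0], [-0.206, 0.979, 0.0], [0.0, 0.0, -1.0]]
wrist_force: [0.1, 0.0, -6.8]
finger_gap: 0.64
time: 11.5
tool_pos: [576.1, -57.2, 85.1]
eef_rot: [[-0.979, -0.206, 0.0], [-0.206, 0.979, -0.0], [-0.0, -0.0, -1.0]]
wrist_force: [-0.5, -0.0, -5.2]
finger_gap: 0.643
```

```bash
python3 -m inch '[[0,0,0.3,0,0,0],[0,0,0.4,0,0,0],[0,0,0.4,0,0,0]]'
python3 - <<'E'
from h import *
o=snap(("scene","top"))
for n in o: save(o[n],n+"6.png")
crop(o["scene"],298,240,50,45,"s6c.png",8)
s=r.read_state();print(s["wrist_force"],s["torque"])
E
```

```text
time: 11.75
tool_pos: [576.1, -57.2, 85.0]
eef_rot: [[-0.979, -0.206, 0.0], [-0.206, 0.979, -0.0], [-0.0, -0.0, -1.0]]
wrist_force: [-2.4, -0.4, 5.5]
finger_gap: 0.645
[-4.45487358 -0.05928155  5.4928231 ] [ 0.06366214  0.61394645 -0.03778713]
```

View pics/s6c.png

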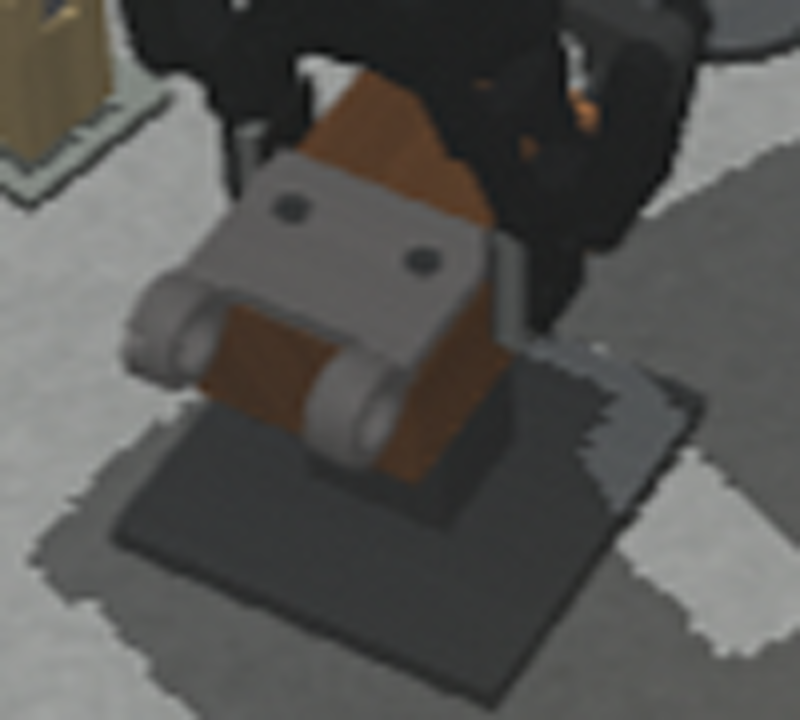

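```bash
python3 -m inch '[[0,0,0,0,0,0],[0,0,0,0,0,0],[0,0,0,0,0,0],[0,0,0,0,0,0],[0,0,0,0,0,0],[0,0,0,0,0,0]]' 0.75
python3 -m inch '[[0,0,-4,0,0,0],[0,0,-10,0,0,0],[0,0,-20,0,0,0],[0,0,-34,0,0,0],[0,0,-50,0,0,0],[0,0,-68,0,0,0],[0,0,-86,0,0,0],[0,0,-102,0,0,0],[0,0,-114,0,0,0],[0,0,-122,0,0,0],[0,0,-126,0,0,0],[0,0,-128,0,0,0]]'
python3 - <<'E'
from h import *
for i in range(2): o=snap(("scene","top","wrist"))
for n in o: save(o[n],n+"7.png")
pickle.dump(o,open("o7.pkl","wb"));s=r.read_state();print({k:np.round(s[k],3).tolist() for k in("time","tool_pos","eef_rot","wrist_force","torque","finger_gap")})
crop(o["scene"],298,240,50,45,"s7c.png",8)
E
```

```text
time: 12.35
tool_pos: [576.2, -57.2, 84.6]
eef_rot: [[-0.979, -0.206, 0.0], [-0.206, 0.979, -0.0], [-0.0, -0.0, -1.0]]
wrist_force: [0.0, 1.2, 0.2]
finger_gap: 0.876
time: 13.35
tool_pos: [576.2, -57.2, 213.4]
eef_rot: [[-0.979, -0.206, 0.001], [-0.206, 0.979, -0.0], [-0.001, -0.0, -1.0]]
wrist_force: [-0.1, -0.2, 0.1]
finger_gap: 0.878
{'time': 13.65, 'tool_pos': [575.778, -57.089, 211.927], 'eef_rot': [[-0.979, -0.206, -0.001], [-0.206, 0.979, 0.0], [0.001, 0.0, -1.0]], 'wrist_force': [-0.742, -0.007, 0.285], 'torque': [0.039, 0.032, -0.037], 'finger_gap': 0.874}
```

View pics/s7c.png

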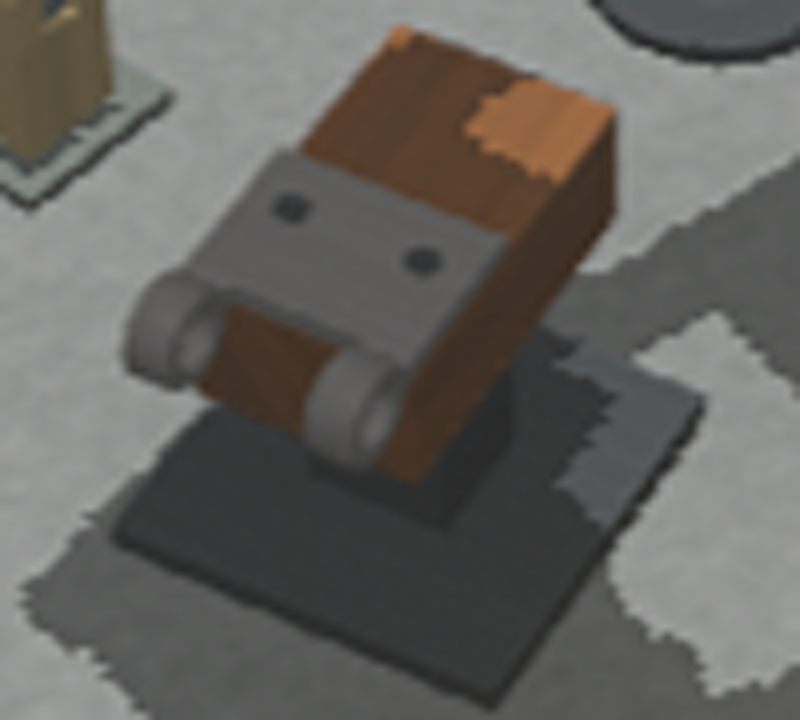

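View pics/wrist7.png

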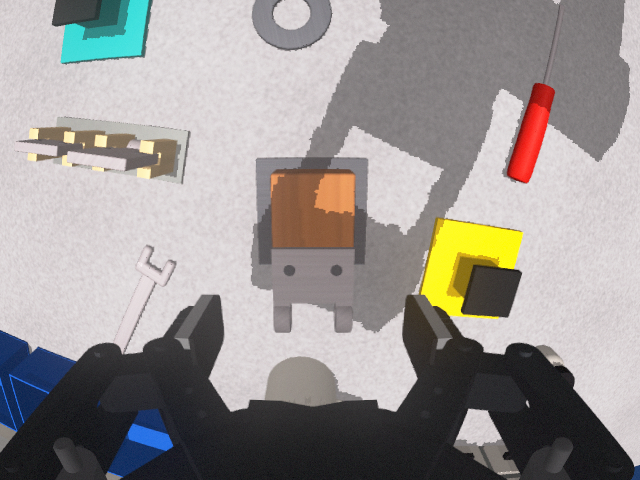

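Run:
```python
from h import *
o=pickle.load(open("o7.pkl","rb"));crop(o["wrist"],313,248,60,90,"w7c.png",4)
c=cv2.imread("pics/w7c.png");cv2.imwrite("pics/w7c.png",cv2.resize(c[:],None,fx=.8,fy=.8))
crop(o["wrist"],313,248,60,90,"w7c.png",3)
crop(o["top"],350,245,45,45,"t7c.png",6)
```

```text
(no output)
```

View pics/w7c.png

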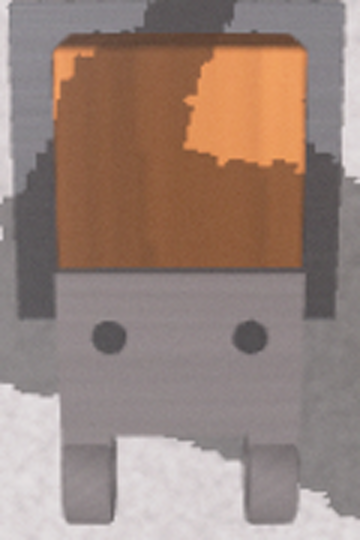

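View pics/t7c.png

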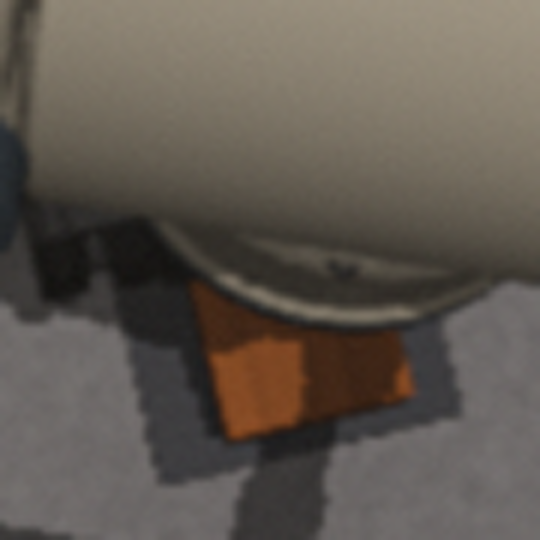

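Run:
```python
from h import *
from scipy.optimize import least_squares
o=pickle.load(open("o7.pkl","rb"));w=o["wrist"]
obs=[(w,253,158,3,[((-45,-28,36),52,46),((-45,28,36),307,46),((5,-28,36),56,268),((5,28,36),304,268),((45,-28,41),62,443),((45,28,41),301,440)]),
(o["scene"],248,195,8,[((-45,-28,36),400,27),((-45,28,36),617,108),((5,28,41),510,235),((45,28,41),413,362),((5,-28,41),288,148),((45,28,0),412,483)])]
def res(q,ob):
    c,s=np.cos(q[3]),np.sin(q[3]);R=np.array([[c,-s,0],[s,c,0],[0,0,1]]);r_=[]
    for p,u0,v0,k,l in ob:
        X=np.array([i[0] for i in l])@R.T+q[:3]
        r_.append((proj(p,X)-[(u0+(i[1]+.5)/k-.5,v0+(i[2]+.5)/k-.5) for i in l]).ravel())
    return np.concatenate(r_)
for ob in(obs,obs[:1],obs[1:]):
    s=least_squares(res,[575,-57,60,.2],args=(ob,));print(np.round(s.x,2),np.degrees(s.x[3]).round(2),np.round(s.fun,1).tolist())
    s=least_squares(lambda q:res(np.r_[q[:2],60,q[2]],ob),[575,-57,.2]);print(np.round(s.x,2),np.degrees(s.x[2]).round(2),np.round(s.fun,1).tolist())
```

```text
[ 5.7481e+02 -5.6340e+01  6.2060e+01  2.1000e-01] 12.06 [-0.6, 0.9, 0.7, 0.6, 0.2, 0.5, -0.0, 0.3, -0.2, -1.5, -0.2, -0.7, -0.0, -1.1, 0.7, -0.4, -0.0, 0.1, 0.2, -0.2, -0.7, -0.4, 1.0, 0.7]
[ 5.7519e+02 -5.6330e+01  2.1000e-01] 12.09 [-0.4, 1.2, 0.1, 0.8, 0.5, 0.2, -0.4, -0.1, 0.0, -2.2, -0.6, -1.5, -0.2, -0.1, 0.5, 0.5, -0.1, 1.1, 0.1, 0.7, -0.8, 0.6, 0.9, 1.7]
[ 5.7432e+02 -5.6420e+01  6.3630e+01  2.1000e-01] 12.13 [-1.0, 0.4, 0.9, 0.1, -0.0, 0.6, 0.3, 0.2, -0.3, -1.1, 0.1, -0.4]
[ 5.753e+02 -5.621e+01  2.100e-01] 12.13 [-0.3, 1.4, 0.2, 1.0, 0.6, 0.4, -0.3, 0.1, 0.2, -2.0, -0.4, -1.3]
[ 5.6159e+02 -6.9140e+01  4.2130e+01  2.0000e-01] 11.61 [0.2, -0.2, 0.1, 0.3, -0.5, 0.4, -0.1, -0.5, -0.4, -0.0, 0.7, 0.1]
[ 5.7384e+02 -5.7630e+01  2.0000e-01] 11.64 [0.0, -0.8, 0.6, -0.1, -0.3, 0.3, -0.1, -0.1, -0.8, -0.3, 0.6, 0.8]
```

```bash
python3 -m inch '[[2,-6,0,0,0,4],[6,-18,0,0,0,10],[12,-32,0,0,0,17],[18,-48,0,0,0,24],[24,-64,0,0,0,31],[30,-80,0,0,0,38],[36,-96,0,0,0,45],[42,-112,0,0,0,52],[47,-127,0,0,0,59],[51,-139,0,0,0,66],[54,-148,0,0,0,73],[55.7,-152.9,0,0,0,80]]' 1
python3 -m inch '[[0,0,0,0,0,7],[0,0,0,0,0,13],[0,0,0,0,0,18],[0,0,0,0,0,21.5],[0,0,0,0,0,21.5],[0,0,0,0,0,21.5]]'
python3 - <<'E'
from h import *
o=snap(("wrist",))
for n in o: save(o[n],n+"8.png")
pickle.dump(o,open("o8.pkl","wb"));s=r.read_state();print({k:np.round(s[k],3).tolist() for k in("time","tool_pos","eef_rot","joint_positions","wrist_force")})
for n in("leaf","blank","rack"):
  for m in masks_of(n,o["wrist"]): print(n,m["score"],m["position"])
E
```

```text
time: 14.65
tool_pos: [552.7, -219.4, 212.0]
eef_rot: [[-0.366, 0.931, -0.001], [0.931, 0.366, 0.0], [0.0, -0.001, -1.0]]
wrist_force: [0.5, -0.3, -0.8]
finger_gap: 1.003
time: 15.15
tool_pos: [552.9, -218.2, 212.2]
eef_rot: [[-0.009, 1.0, -0.001], [1.0, 0.009, 0.0], [0.0, -0.001, -1.0]]
wrist_force: [0.3, 0.5, 0.3]
finger_gap: 1.001
{'time': 15.2, 'tool_pos': [552.951, -218.178, 212.278], 'eef_rot': [[-0.009, 1.0, -0.0], [1.0, 0.009, 0.0], [0.0, -0.0, -1.0]], 'joint_positions': [-0.476, 0.487, 1.468, -0.0, 1.187, -0.485], 'wrist_force': [-0.281, 0.822, 0.126]}
leaf 0.97 [306.9, 234.1]
leaf 0.28 [166.5, 112.6]
blank 0.69 [311.1, 324.1]
rack 0.74 [311.8, 259.0]
```

View pics/wrist8.png

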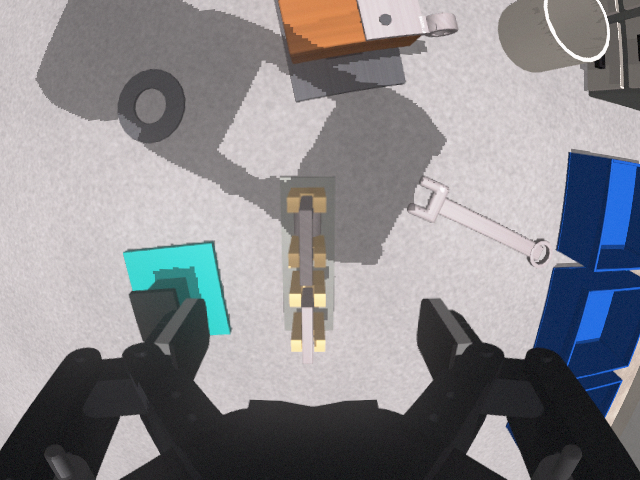

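Run:
```python
from h import *
o=pickle.load(open("o8.pkl","rb"));crop(o["wrist"],308,270,50,100,"w8c.png",3)
crop(o["wrist"],308,235,40,65,"w8d.png",4)
```

```text
(no output)
```

View pics/w8c.png

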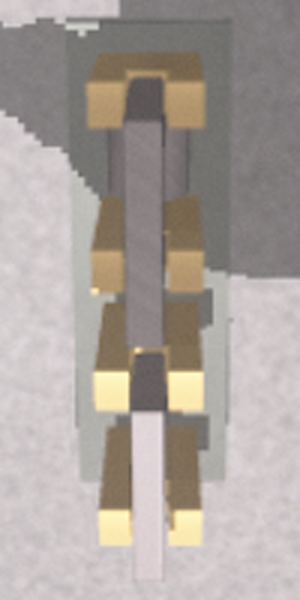

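View pics/w8d.png

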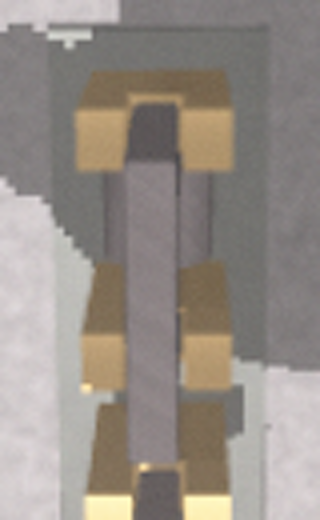

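Run:
```python
from h import *
from scipy.optimize import least_squares
a=pickle.load(open("o0.pkl","rb"));w=pickle.load(open("o8.pkl","rb"))["wrist"]
obs=[(w,268,170,4,[(-1,1,127,160),(1,1,180,160),(-1,-1,127,463),(1,-1,177,463)]),
(a["scene"],180,140,7,[(1,-1,357,162),(-1,-1,385,138),(-1,1,520,232),(1,1,500,247)]),
(a["top"],406,223,7,[(1,1,190,222),(-1,1,190,258),(1,-1,410,216),(-1,-1,410,250)])]
def res(q,ob):
    c,s=np.cos(q[3]),np.sin(q[3]);R=np.array([[c,-s,0],[s,c,0],[0,0,1]]);r_=[]
    for p,u0,v0,k,l in ob:
        X=np.array([(i[0]*4.5,i[1]*27,0) for i in l])@R.T+q[:3]
        r_.append((proj(p,X)-[(u0+(i[2]+.5)/k-.5,v0+(i[3]+.5)/k-.5) for i in l]).ravel())
    return np.concatenate(r_)
for ob in(obs,obs[:1],obs[1:2],obs[2:]):
    s=least_squares(res,[553,-218,100,0],args=(ob,));print(np.round(s.x,2),np.degrees(s.x[3]).round(2),np.round(s.fun,1).tolist())
    s=least_squares(lambda q:res(np.r_[q[:2],100,q[2]],ob),[553,-218,0]);print(np.round(s.x,2),np.degrees(s.x[2]).round(2),np.abs(s.fun).max())
print(w["tool_pos"])
```

```text
[ 548.09 -221.66  100.92   -0.  ] -0.17 [-0.3, -0.5, 0.2, -0.4, -0.4, 0.3, 0.1, 0.4, -0.6, -0.4, -1.1, 0.7, 0.0, -0.1, -0.6, 0.2, -0.2, 0.1, 0.1, 0.1, -0.3, 0.1, -0.0, 0.4]
[ 548.05 -221.96   -0.  ] -0.17 1.108975114874113
[ 548.11 -222.55   98.15   -0.  ] -0.08 [-0.2, -0.0, 0.2, 0.1, -0.1, -0.1, 0.2, 0.0]
[ 548.14 -221.99   -0.  ] -0.09 0.3442144977362318
[ 5.4144e+02 -2.2807e+02  9.3050e+01 -2.0000e-02] -0.96 [0.2, -0.5, -0.3, 0.6, 0.3, -0.2, -0.3, 0.1]
[ 5.4653e+02 -2.2193e+02 -2.0000e-02] -1.14 0.6077968810474204
[ 548.23 -221.42  102.87    0.  ] 0.02 [-0.1, -0.1, 0.2, -0.0, -0.2, -0.1, 0.2, 0.2]
[ 548.48 -222.13    0.  ] 0.01 0.25049385822774184
[ 552.93917551 -218.18077969  212.21856848]
```

```bash
python3 -m inch '[[-1,-2,6,0,0,0.3],[-2,-4,20,0,0,0.6],[-3,-5,38,0,0,0.6],[-3.8,-5.1,56,0,0,0.6],[-3.8,-5.1,74,0,0,0.6],[-3.8,-5.1,90,0,0,0.6],[-3.8,-5.1,103,0,0,0.6],[-3.8,-5.1,113,0,0,0.6],[-3.8,-5.1,120,0,0,0.6],[-3.8,-5.1,123,0,0,0.6],[-3.8,-5.1,124,0,0,0.6],[-3.8,-5.1,124,0,0,0.6]]'
python3 - <<'E'
from h import *
o=snap(("scene","wrist",))
for n in o: save(o[n],n+"9.png")
pickle.dump(o,open("o9.pkl","wb"));s=r.read_state();print({k:np.round(s[k],3).tolist() for k in("time","tool_pos","eef_rot","wrist_force")})
E
```

```text
time: 16.35
tool_pos: [548.2, -222.2, 88.8]
eef_rot: [[0.004, 1.0, 0.0], [1.0, -0.004, -0.0], [-0.0, 0.0, -1.0]]
wrist_force: [-1.1, -0.1, 0.2]
finger_gap: 0.999
{'time': 16.45, 'tool_pos': [548.323, -222.27, 89.211], 'eef_rot': [[0.004, 1.0, 0.001], [1.0, -0.004, -0.001], [-0.001, 0.001, -1.0]], 'wrist_force': [0.333, 0.121, 0.105]}
```

View pics/wrist9.png

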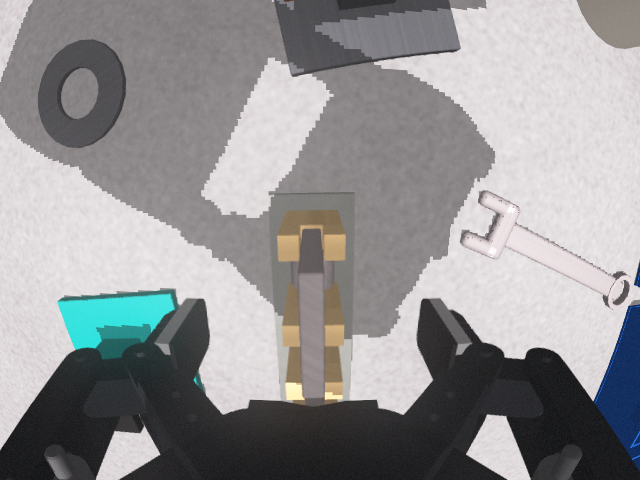

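```bash
python3 -m inch '[[0,0,0,0,0,0],[0,0,0,0,0,0],[0,0,0,0,0,0],[0,0,0,0,0,0],[0,0,0,0,0,0],[0,0,0,0,0,0],[0,0,0,0,0,0],[0,0,0,0,0,0],[0,0,0,0,0,0],[0,0,0,0,0,0],[0,0,0,0,0,0],[0,0,0,0,0,0]]' -1 50
```

```text
time: 17.45
tool_pos: [548.0, -222.1, 88.7]
eef_rot: [[0.004, 1.0, 0.0], [1.0, -0.004, -0.0], [-0.0, 0.0, -1.0]]
wrist_force: [-0.3, 1.2, 5.8]
finger_gap: 0.095
```

```bash
python3 -m inch '[[0,0,-1,0,0,0],[0,0,-4,0,0,0],[0,0,-10,0,0,0],[0,0,-20,0,0,0],[0,0,-32,0,0,0],[0,0,-46,0,0,0],[0,0,-62,0,0,0],[0,0,-80,0,0,0],[0,0,-98,0,0,0],[0,0,-112,0,0,0],[0,0,-120,0,0,0],[0,0,-124,0,0,0]]'
python3 - <<'E'
from h import *
for i in range(3): o=snap(("scene","top","wrist"))
for n in o: save(o[n],n+"10.png")
pickle.dump(o,open("o10.pkl","wb"));s=r.read_state();print({k:np.round(s[k],3).tolist() for k in("time","tool_pos","eef_rot","wrist_force","torque","finger_gap")})
crop(o["scene"],235,150,60,60,"s10c.png",6)
E
```

```text
time: 18.45
tool_pos: [548.4, -222.3, 214.4]
eef_rot: [[0.004, 1.0, 0.002], [1.0, -0.004, -0.001], [-0.001, 0.002, -1.0]]
wrist_force: [0.1, 0.8, -1.0]
finger_gap: 0.096
{'time': 18.9, 'tool_pos': [547.791, -221.975, 212.01], 'eef_rot': [[0.004, 1.0, -0.001], [1.0, -0.004, 0.0], [0.0, -0.001, -1.0]], 'wrist_force': [-0.334, -0.144, -2.057], 'torque': [-0.012, 0.001, -0.016], 'finger_gap': 0.096}
```

View pics/scene10.png

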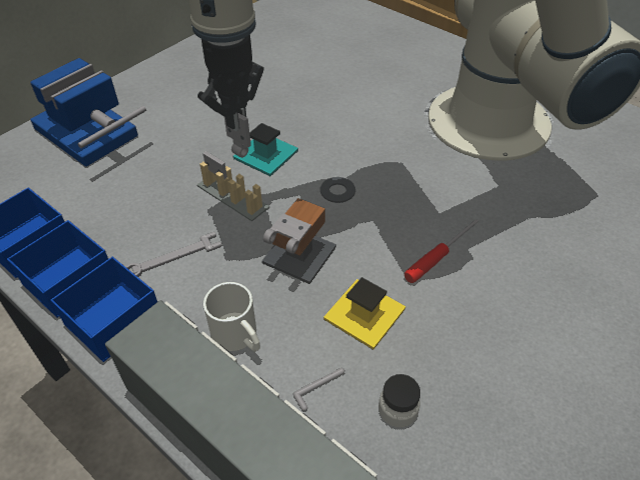

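View pics/wrist10.png

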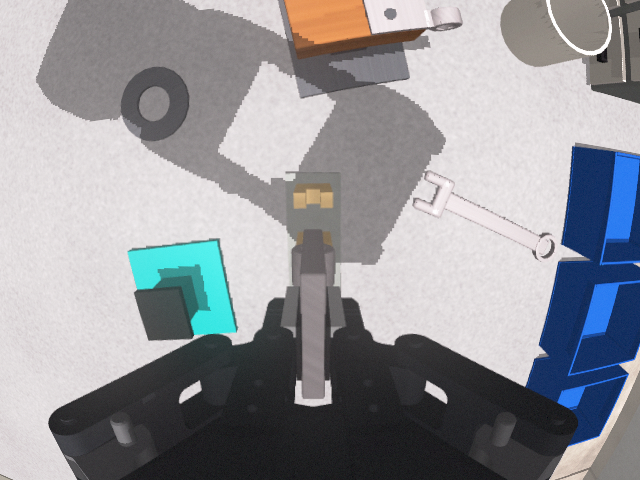

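Run:
```python
from h import *
o=pickle.load(open("o10.pkl","rb"));crop(o["wrist"],313,310,60,100,"w10c.png",3)
w=o["wrist"];R=np.array(w["eef_rot"]);t=np.array(w["tool_pos"])
def P(L): return proj(w,t+(np.array(L,float)+[0,0,68.5])@R.T)
# leaf local in tool axes: x along plate width, y thickness, z down
pts=[(27,-4.5,-80),(27,4.5,-80),(-27,-4.5,-80),(-27,4.5,-80),(11,-12,0),(11,12,0),(27,-4.5,-20),(27,4.5,-20)]
print(((P(pts)-[253,210])*3).round(0).tolist())
```

```text
[[140.0, 190.0], [222.0, 190.0], [147.0, 567.0], [215.0, 567.0], [114.0, 112.0], [245.0, 111.0], [152.0, 54.0], [208.0, 54.0]]
```

View pics/w10c.png

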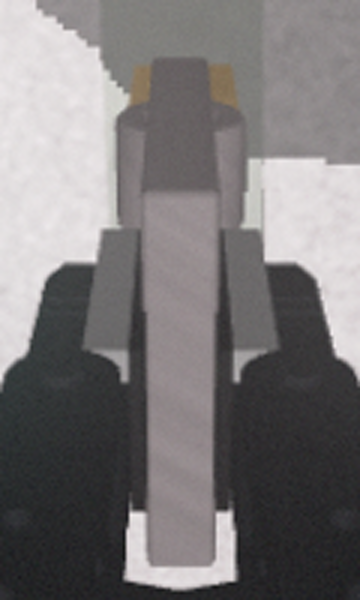

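View pics/s10c.png

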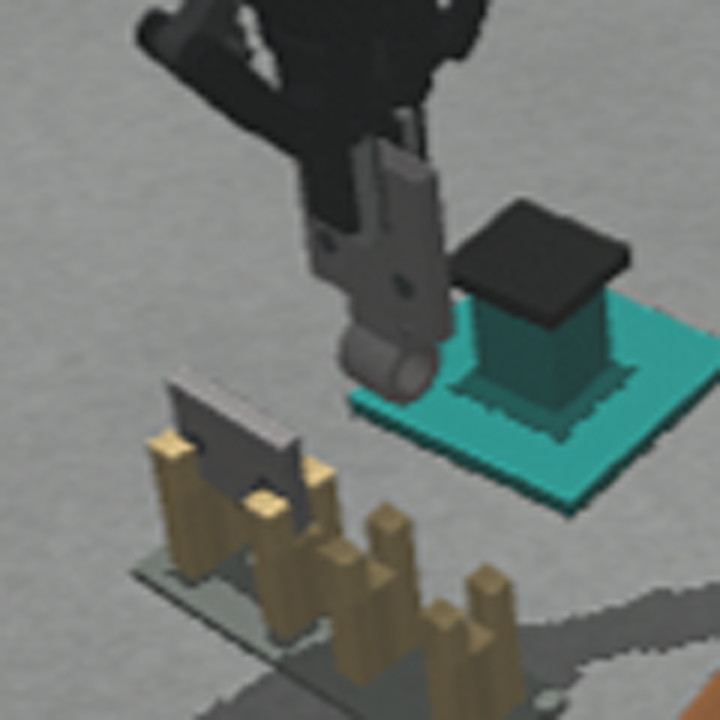

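```bash
python3 -m inch '[[4,2,0,0,0,-0.5],[14,7,0,0,0,-1.5],[30,14,1,0,0,-3],[48,23,2,0,0,-5],[68,33,3,0,0,-7],[88,43,4,0,0,-8.5],[108,52,5,0,0,-10],[128,62,6,0,0,-11],[146,71,7,0,0,-12],[161,78,7,0,0,-12.1],[172,83,7,0,0,-12.1],[177.5,85.9,7,0,0,-12.1]]'
python3 -m inch '[[0,0,0,0,0,0],[0,0,0,0,0,0],[0,0,0,0,0,0],[0,0,0,0,0,0]]'
python3 - <<'E'
from h import *
for i in range(2): o=snap(("scene","top","wrist"))
for n in o: save(o[n],n+"11.png")
pickle.dump(o,open("o11.pkl","wb"));s=r.read_state();print({k:np.round(s[k],3).tolist() for k in("time","tool_pos","eef_rot","wrist_force","torque","finger_gap")})
crop(o["scene"],290,225,60,55,"s11c.png",6)
E
```

```text
time: 19.9
tool_pos: [635.1, -42.8, 205.5]
eef_rot: [[-0.208, 0.978, -0.0], [0.978, 0.208, 0.0], [0.0, 0.0, -1.0]]
wrist_force: [-0.6, -0.4, -1.5]
finger_gap: 0.096
time: 20.23
tool_pos: [634.3, -45.7, 205.6]
eef_rot: [[-0.205, 0.979, -0.0], [0.979, 0.205, -0.0], [-0.0, -0.0, -1.0]]
wrist_force: [0.6, 0.7, -2.1]
finger_gap: 0.096
{'time': 20.533, 'tool_pos': [634.486, -45.167, 205.604], 'eef_rot': [[-0.206, 0.979, -0.0], [0.979, 0.206, -0.0], [-0.0, -0.0, -1.0]], 'wrist_force': [-0.303, -0.744, -1.08], 'torque': [0.005, -0.006, 0.012], 'finger_gap': 0.09}
```

View pics/s11c.png

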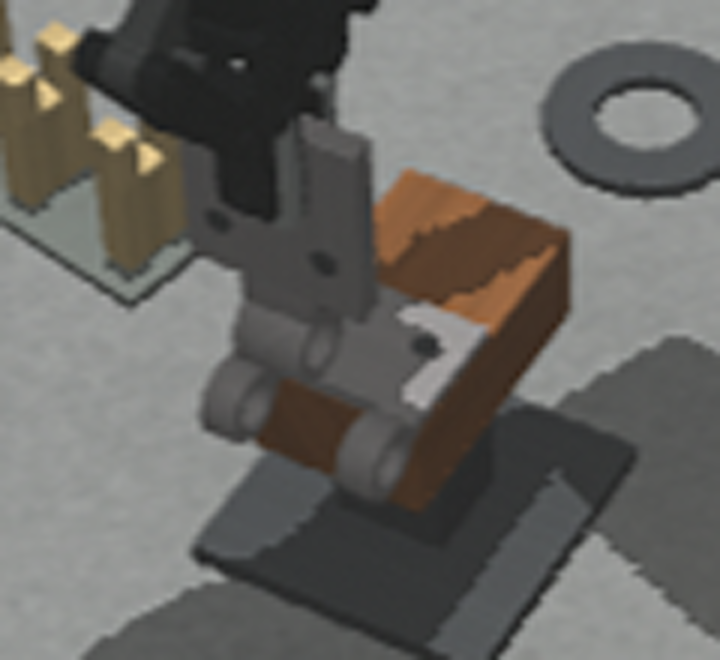

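View pics/wrist11.png

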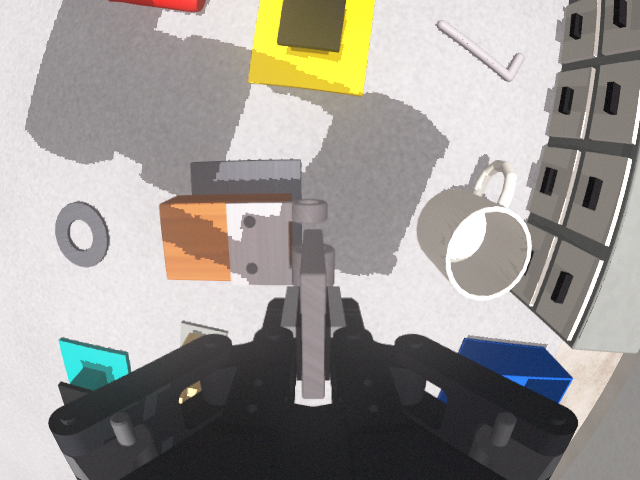

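View pics/top11.png

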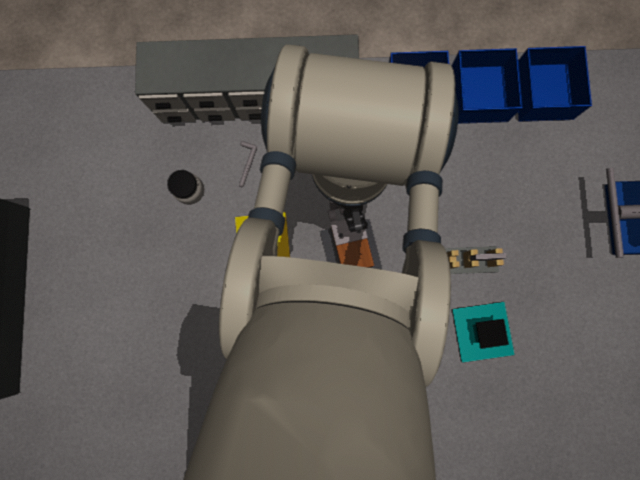

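```bash
cat > ov.py <<'E'
from h import *
def circ(x,y,z,rr,n=60):
    a=np.linspace(0,2*np.pi,n+1); return np.c_[x+rr*np.cos(a),np.full(n+1,y),z+rr*np.sin(a)]
def box(x0,x1,y0,y1,z0,z1):
    c=lambda i,j,k:(( x0,x1)[i],(y0,y1)[j],(z0,z1)[k]); e=[]
    for i in(0,1):
        for j in(0,1): e+=[[c(0,i,j),c(1,i,j)],[c(i,0,j),c(i,1,j)],[c(i,j,0),c(i,j,1)]]
    return [np.array(q,float) for q in e]
JL=box(-45,45,-28,28,0,36)+box(5,45,-28,28,36,41)+[circ(58,y,36,rr) for y in(-28,-16,16,28) for rr in(12,7)]
LL=box(-4.5,4.5,-27,27,20,80)+[circ(0,y,0,rr) for y in(-11,11) for rr in(12,7)]
def jT(x,y,z,deg):
    a=np.radians(deg);return np.array([[np.cos(a),-np.sin(a),0],[np.sin(a),np.cos(a),0],[0,0,1]]),np.array([x,y,z])
def lT(p,dz=68.5):
    R=np.array(p["eef_rot"]); # leaf x=tool y, leaf y=tool x, leaf z=-tool z
    return np.c_[R[:,1],R[:,0],-R[:,2]],np.array(p["tool_pos"])+R@[0,0,dz]
def overlay(p,f,u,v,w,h,s,items):
    im=cv2.cvtColor(cv2.resize(p["color"][v-h:v+h,u-w:u+w],None,fx=s,fy=s,interpolation=cv2.INTER_CUBIC),cv2.COLOR_RGB2BGR)
    im=np.clip(im.astype(float)*1.3,0,255).astype(np.uint8)
    for L,(R,t),col in items:
        for q in L:
            n=proj(p,q@R.T+t); n=(n-[u-w,v-h]+.5)*s
            cv2.polylines(im,[np.round(n*8).astype(np.int32)],False,col,1,cv2.LINE_AA,3)
    cv2.imwrite("pics/"+f,im)
E
python3 - <<'E'
from ov import *
o=pickle.load(open("o11.pkl","rb"))
J=jT(575.2,-57.3,60,11.9)
for n in("scene","wrist"):
    it=[(JL,J,(0,255,0)),(LL,lT(o["wrist"]),(0,0,255))]
    if n=="scene": overlay(o[n],"ov11s.png",290,225,55,50,7,it)
    else: overlay(o[n],"ov11w.png",270,250,115,80,3,it); overlay(o[n],"ov11w2.png",300,240,75,60,5,it)
E
```

```text
(no output)
```

View pics/ov11s.png

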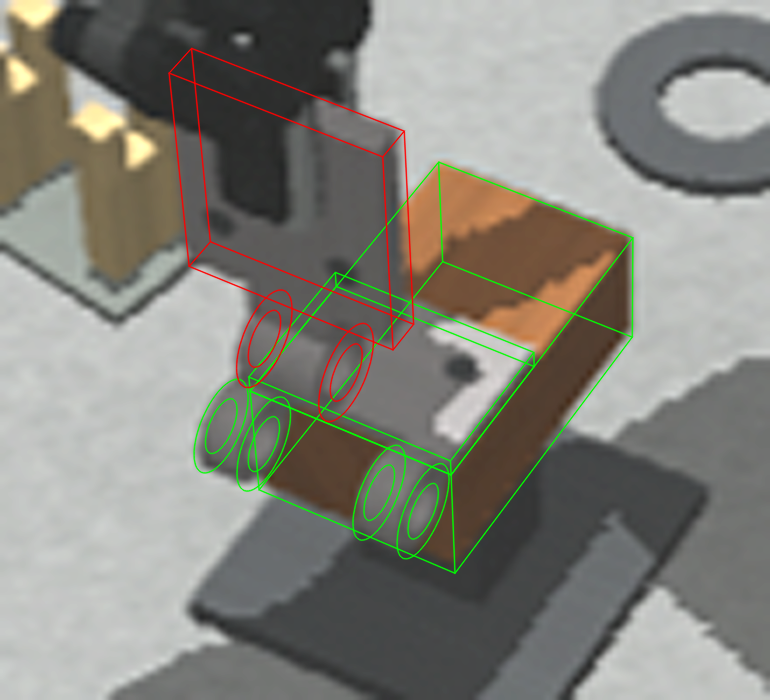

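View pics/ov11w2.png

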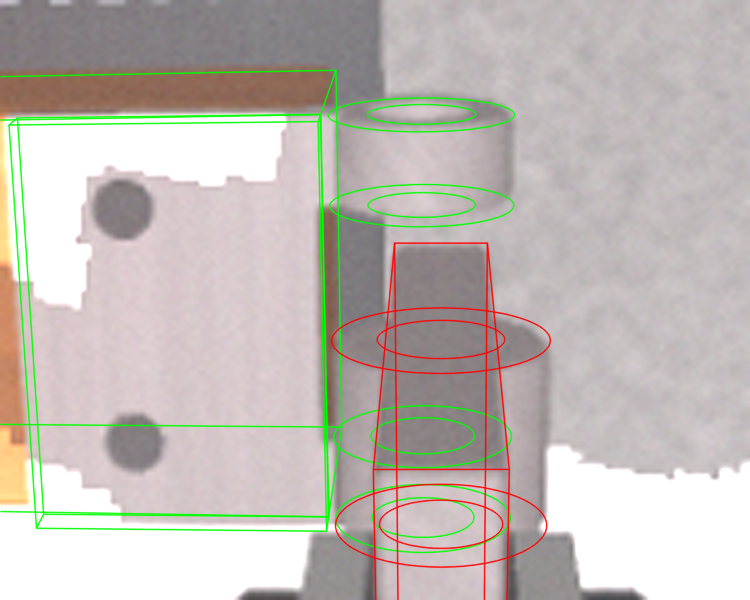

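```bash
python3 -m inch '[[0,0,1,0,0,0],[0,0,4,0,0,0],[0,0,8,0,0,0],[0,0,12,0,0,0],[0,0,16,0,0,0],[0,0,20,0,0,0],[0,0,24,0,0,0],[0,0,27,0,0,0],[0,0,29,0,0,0],[0,0,30,0,0,0],[0,0,30,0,0,0],[0,0,30,0,0,0]]'
python3 - <<'E'
from ov import *
for i in range(2): o=snap(("scene","wrist"))
pickle.dump(o,open("o12.pkl","wb"));s=r.read_state();print({k:np.round(s[k],3).tolist() for k in("time","tool_pos","eef_rot","wrist_force","torque","finger_gap")})
J=jT(575.2,-57.3,60,11.9)
it=[(JL,J,(0,255,0)),(LL,lT(o["wrist"]),(0,0,255))]
overlay(o["scene"],"ov12s.png",290,230,50,45,8,it);overlay(o["wrist"],"ov12w.png",300,240,75,60,5,it)
overlay(o["scene"],"n12s.png",290,230,50,45,8,[])
E
```

```text
time: 21.53
tool_pos: [634.6, -44.9, 175.7]
eef_rot: [[-0.206, 0.979, 0.0], [0.979, 0.206, -0.0], [-0.0, 0.0, -1.0]]
wrist_force: [1.0, -0.4, -1.2]
finger_gap: 0.097
{'time': 21.733, 'tool_pos': [634.637, -44.948, 175.761], 'eef_rot': [[-0.206, 0.979, 0.0], [0.979, 0.206, -0.0], [-0.0, 0.0, -1.0]], 'wrist_force': [-0.484, -0.433, -1.763], 'torque': [0.019, -0.05, -0.013], 'finger_gap': 0.094}
```

View pics/ov12s.png

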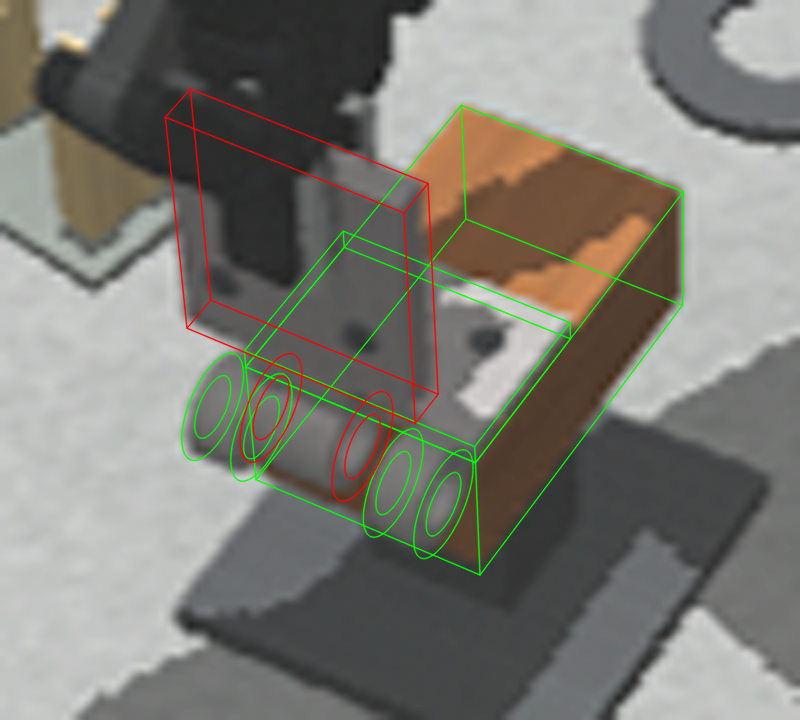

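View pics/ov12w.png

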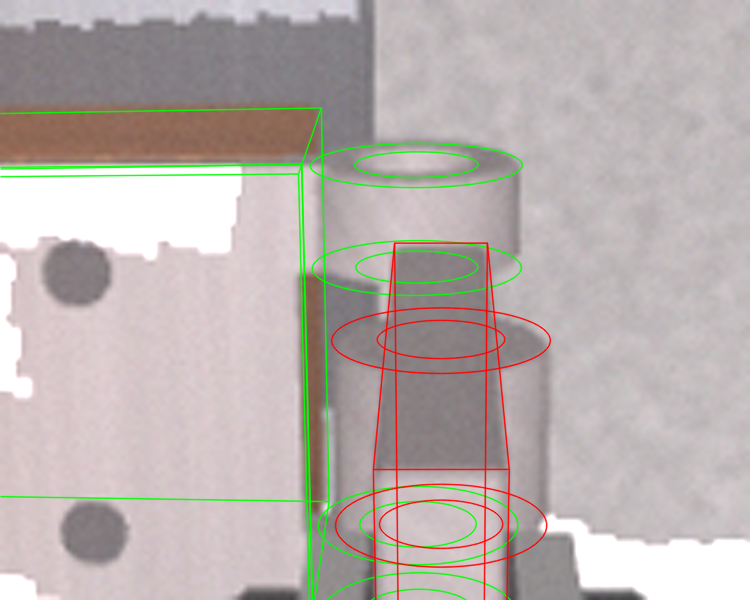

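View pics/n12s.png

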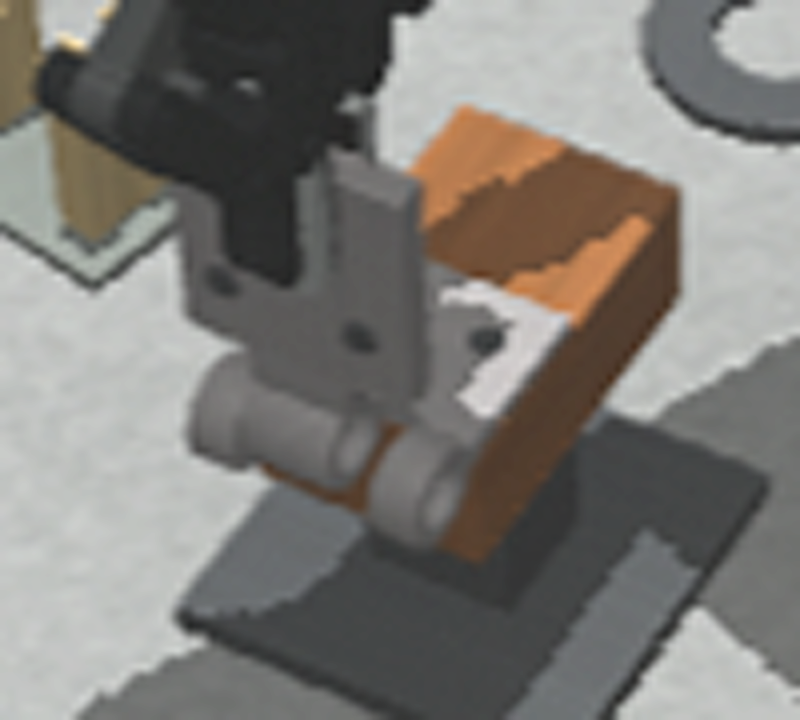

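```bash
python3 -m inch '[[0,0,1,0,0,0],[0,0,2.5,0,0,0],[0,0,4.5,0,0,0],[0,0,6.5,0,0,0],[0,0,8.5,0,0,0],[0,0,10,0,0,0],[0,0,10.8,0,0,0],[0,0,11.2,0,0,0],[0,0,11.2,0,0,0],[0,0,11.2,0,0,0]]'
python3 - <<'E'
from ov import *
for i in range(2): o=snap(("scene","wrist"))
pickle.dump(o,open("o13.pkl","wb"));s=r.read_state();print({k:np.round(s[k],3).tolist() for k in("time","tool_pos","eef_rot","wrist_force","torque","finger_gap")})
J=jT(575.2,-57.3,60,11.9)
it=[(JL,J,(0,255,0)),(LL,lT(o["wrist"]),(0,0,255))]
overlay(o["wrist"],"ov13w.png",300,240,75,60,5,it)
overlay(o["wrist"],"n13w.png",300,240,75,60,5,[])
overlay(o["scene"],"n13s.png",290,230,50,45,8,[])
E
```

```text
time: 22.57
tool_pos: [634.6, -44.9, 164.4]
eef_rot: [[-0.206, 0.979, 0.0], [0.979, 0.206, -0.0], [-0.0, 0.0, -1.0]]
wrist_force: [-0.3, 0.6, -0.9]
finger_gap: 0.098
{'time': 22.767, 'tool_pos': [634.599, -44.896, 164.47], 'eef_rot': [[-0.206, 0.979, 0.0], [0.979, 0.206, -0.0], [-0.0, 0.0, -1.0]], 'wrist_force': [-0.771, -0.55, -1.791], 'torque': [-0.04, -0.048, -0.021], 'finger_gap': 0.098}
```

View pics/n13s.png

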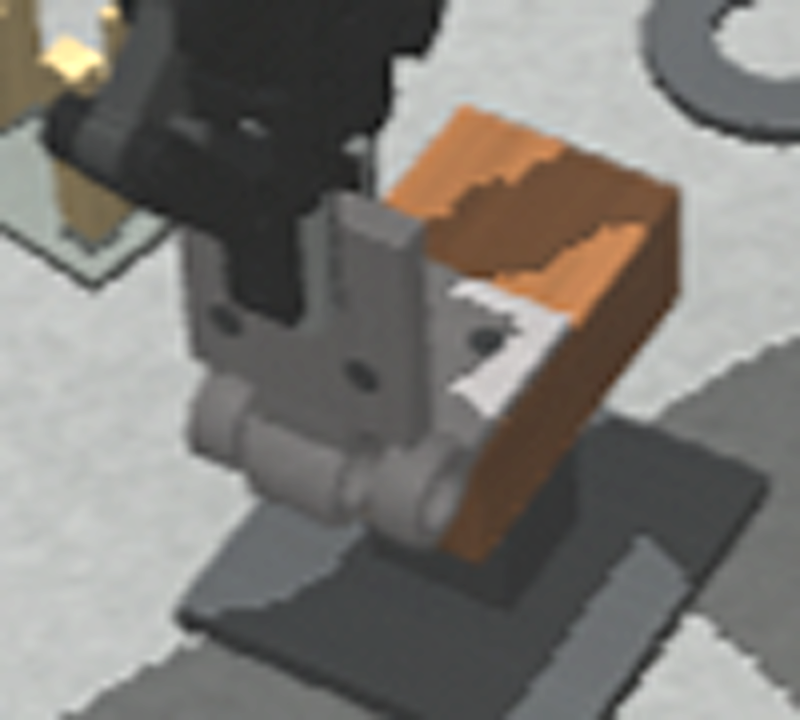

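View pics/ov13w.png

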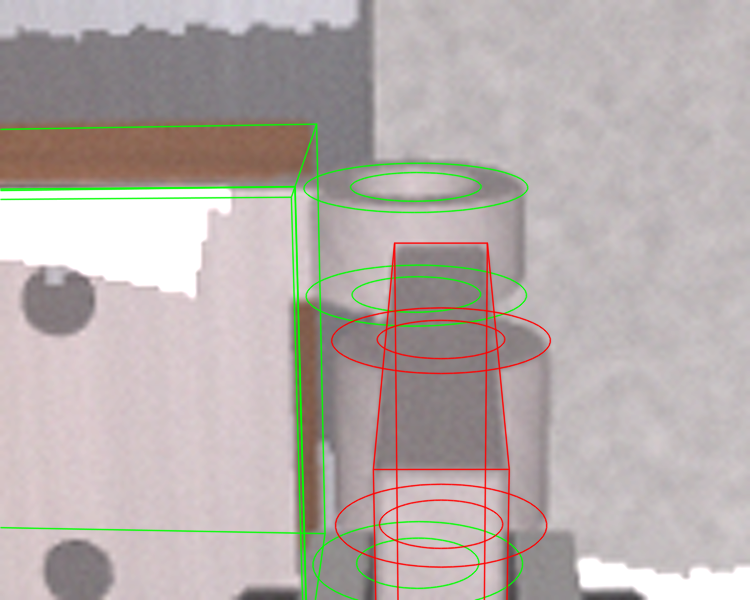

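View pics/n13w.png

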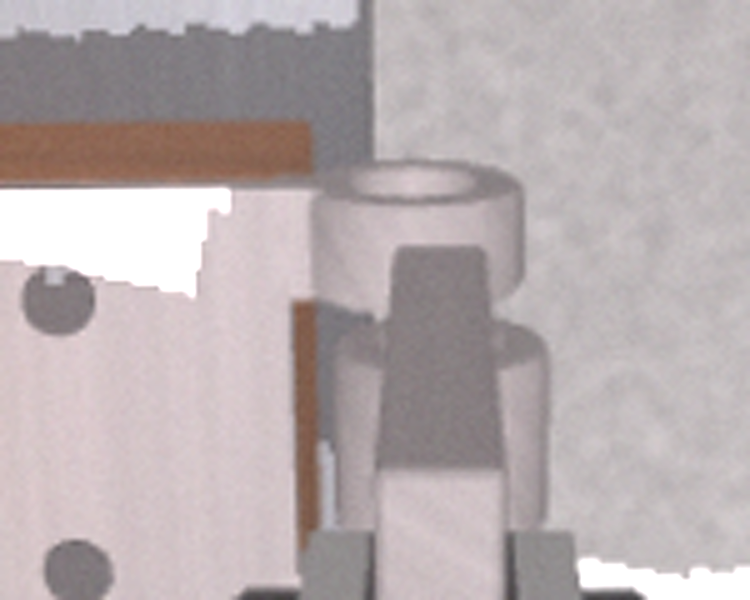

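```bash
python3 -m inch '[[0,-0.3,0,0,0,0],[0,-0.8,0,0,0,0],[0,-1.4,0,0,0,0],[0,-1.9,0,0,0,0],[0,-2.2,0,0,0,0],[0,-2.3,0,0,0,0],[0,-2.3,0,0,0,0],[0,-2.3,0,0,0,0]]'
python3 - <<'E'
from ov import *
for i in range(3): o=snap(("scene","wrist"))
pickle.dump(o,open("o14.pkl","wb"));s=r.read_state();print({k:np.round(s[k],3).tolist() for k in("time","tool_pos","eef_rot","wrist_force","torque","finger_gap")})
J=jT(575.2,-57.3,60,11.9)
it=[(JL,J,(0,255,0)),(LL,lT(o["wrist"]),(0,0,255))]
overlay(o["wrist"],"n14w.png",300,240,75,60,5,[])
overlay(o["scene"],"n14s.png",282,235,32,30,12,[])
overlay(o["scene"],"ov14s.png",282,235,32,30,12,it)
E
```

```text
time: 23.43
tool_pos: [632.3, -45.4, 164.4]
eef_rot: [[-0.206, 0.979, -0.0], [0.979, 0.206, 0.0], [0.0, -0.0, -1.0]]
wrist_force: [0.3, -0.2, -0.4]
finger_gap: 0.094
{'time': 23.733, 'tool_pos': [632.309, -45.388, 164.367], 'eef_rot': [[-0.206, 0.979, -0.0], [0.979, 0.206, -0.0], [-0.0, -0.0, -1.0]], 'wrist_force': [0.721, -0.865, -0.961], 'torque': [-0.016, 0.002, -0.045], 'finger_gap': 0.098}
```

View pics/n14s.png

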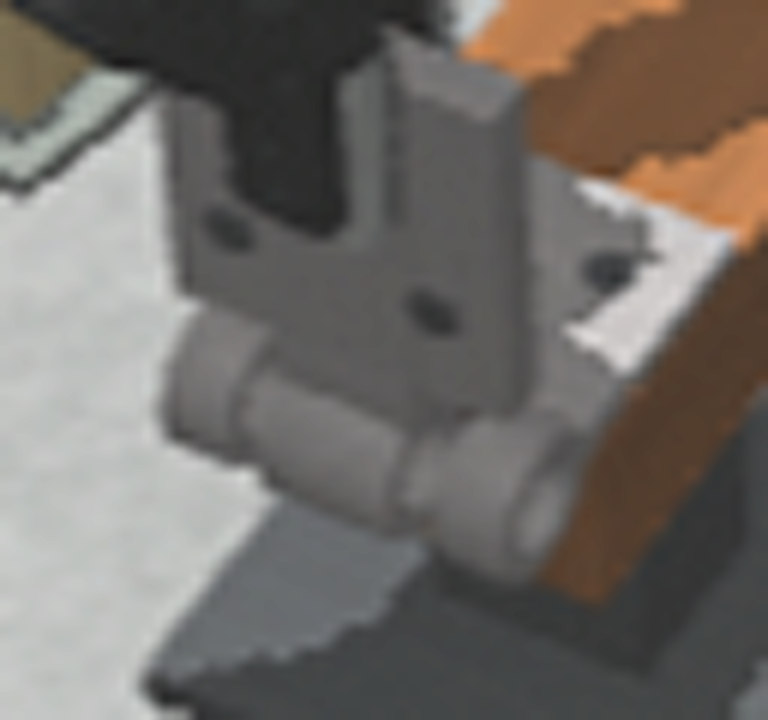

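View pics/ov14s.png

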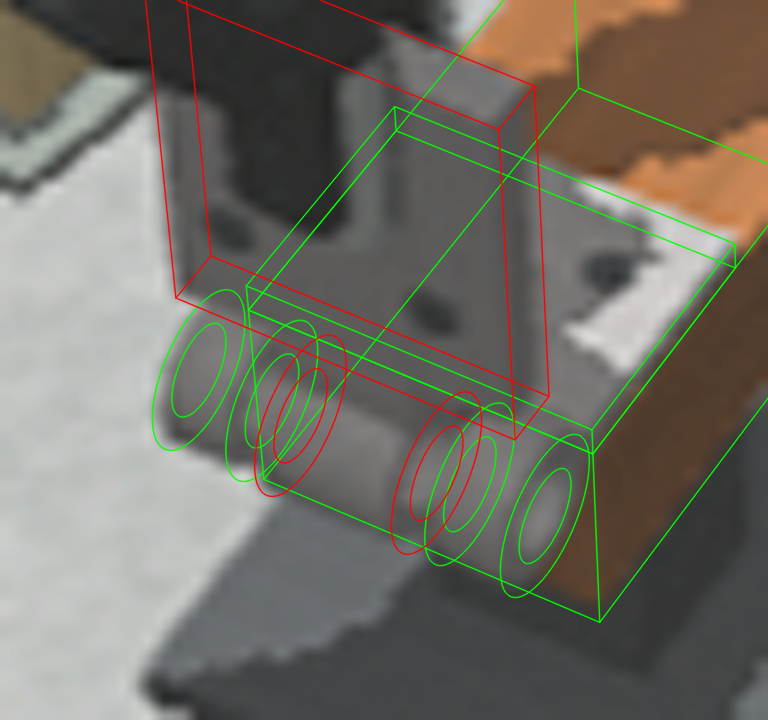

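View pics/n14w.png

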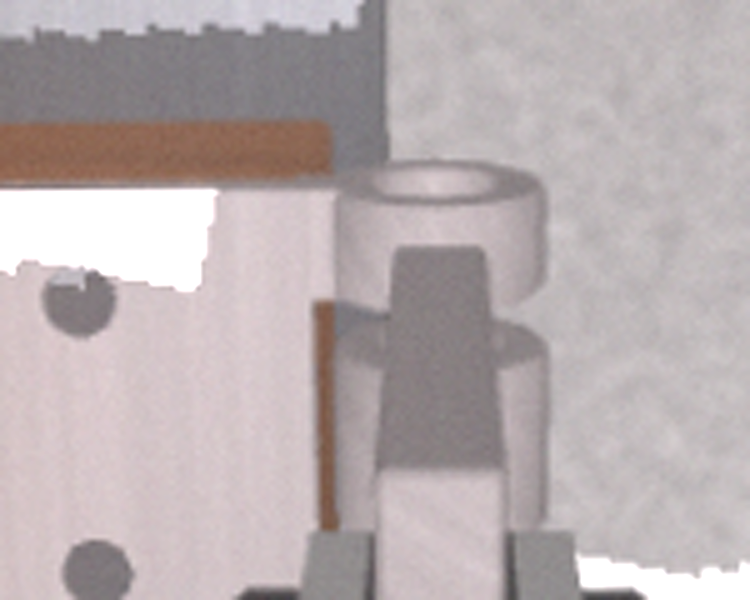

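Run:
```python
from ov import *
ps=[snap(("scene",))["scene"] for _ in range(4)]
p=ps[0];g=np.mean([q["color"].astype(float).mean(2) for q in ps],0)
w=pickle.load(open("o14.pkl","rb"))["wrist"]
J=jT(575.2,-57.3,60,11.9);L=lT(w)
def bottom(T,x,z,ys):
    P=[]
    for y in ys: P.append(proj(p,circ(x,y,z,12,200)@T[0].T+T[1]))
    return P
def env(P,u):  # hull lower envelope at column u
    h=cv2.convexHull(np.vstack(P).astype(np.float32))[:,0];best=-1
    for a,b in zip(h,np.roll(h,-1,0)):
        if (a[0]-u)*(b[0]-u)<=0 and a[0]!=b[0]: best=max(best,a[1]+(b[1]-a[1])*(u-a[0])/(b[0]-a[0]))
    return best
for nm,T,x,z,ys,us in(("J-",J,58,36,(-28,-16),range(265,272)),("leaf",L,0,0,(-11,11),range(273,283)),("J+",J,58,36,(16,28),range(287,294))):
    P=bottom(T,x,z,ys)
    for u in us:
        e=env(P,u);c=int(round(e));col=g[c-6:c+6,u];print(nm,u,round(e,1),c-6,col.round(0).astype(int).tolist())
```

```text
J- 265 242.7 237 [86, 82, 77, 71, 61, 120, 152, 150, 148, 146, 145, 144]
J- 266 243.1 237 [88, 84, 79, 74, 66, 87, 146, 149, 146, 146, 144, 143]
J- 267 243.5 238 [85, 81, 77, 72, 70, 130, 147, 145, 145, 144, 144, 144]
J- 268 243.9 238 [87, 82, 79, 74, 65, 97, 145, 147, 145, 145, 145, 148]
J- 269 244.4 238 [75, 71, 69, 68, 64, 77, 146, 150, 146, 146, 149, 153]
J- 270 244.6 239 [82, 79, 66, 63, 78, 149, 153, 148, 145, 150, 128, 99]
J- 271 244.1 238 [90, 90, 87, 77, 71, 73, 109, 125, 145, 134, 120, 91]
leaf 273 246.3 240 [86, 84, 80, 76, 70, 61, 90, 86, 81, 83, 82, 83]
leaf 274 246.7 241 [85, 82, 79, 74, 67, 71, 83, 83, 84, 83, 82, 82]
leaf 275 247.2 241 [86, 85, 82, 78, 71, 66, 80, 84, 83, 84, 82, 82]
leaf 276 247.6 242 [88, 84, 79, 73, 67, 71, 84, 83, 84, 83, 82, 82]
leaf 277 248.0 242 [89, 85, 80, 75, 70, 65, 80, 83, 83, 83, 82, 82]
leaf 278 248.4 242 [89, 86, 82, 78, 74, 66, 73, 83, 82, 84, 83, 82]
leaf 279 248.9 243 [87, 85, 81, 77, 71, 67, 82, 83, 83, 83, 82, 82]
leaf 280 249.3 243 [88, 87, 83, 79, 74, 66, 79, 84, 82, 84, 82, 82]
leaf 281 249.7 244 [89, 86, 81, 75, 70, 72, 83, 83, 83, 83, 83, 85]
leaf 282 250.1 244 [81, 75, 72, 69, 68, 66, 83, 84, 83, 85, 69, 68]
J+ 287 252.0 246 [86, 83, 79, 74, 69, 56, 44, 44, 44, 54, 54, 53]
J+ 288 252.5 246 [87, 85, 81, 76, 71, 64, 48, 44, 43, 52, 54, 53]
J+ 289 252.9 247 [86, 82, 77, 73, 69, 56, 44, 44, 48, 54, 53, 54]
J+ 290 253.3 247 [87, 84, 79, 76, 73, 65, 49, 44, 45, 52, 53, 53]
J+ 291 253.7 248 [83, 80, 75, 72, 68, 54, 45, 44, 48, 54, 53, 53]
J+ 292 254.2 248 [75, 72, 68, 66, 66, 56, 45, 45, 45, 52, 53, 53]
J+ 293 254.1 248 [85, 83, 79, 66, 66, 55, 45, 44, 44, 48, 53, 54]
```

```bash
python3 -m inch '[[0,0,-0.3,0,0,0],[0,0,-0.6,0,0,0],[0,0,-0.8,0,0,0],[0,0,-0.8,0,0,0],[0,0,-0.8,0,0,0],[0,0,-0.8,0,0,0]]'
python3 - <<'E'
from ov import *
from collections import defaultdict
ps=[snap(("scene","wrist")) for _ in range(4)]
g=np.mean([q["scene"]["color"].astype(float).mean(2) for q in ps],0);p=ps[0]["scene"]
w=ps[-1]["wrist"];pickle.dump(ps[-1],open("o15.pkl","wb"))
ts=np.mean([q["wrist"]["tool_pos"] for q in ps],0);print(ts)
s=r.read_state();print({k:np.round(s[k],3).tolist() for k in("time","eef_rot","wrist_force","torque","qd")})
for u in(266,268,276,277,278,279,280,288,290): print(u,g[238:256,u].round(0).astype(int).tolist())
overlay(w,"n15w.png",300,240,75,60,5,[]);overlay(p,"n15s.png",282,235,32,30,12,[]);save(p,"scene15.png")
E
```

```text
time: 24.43
tool_pos: [632.3, -45.4, 165.2]
eef_rot: [[-0.206, 0.979, 0.0], [0.979, 0.206, -0.0], [-0.0, 0.0, -1.0]]
wrist_force: [-0.1, 0.1, -1.3]
finger_gap: 0.095
[632.29762312 -45.37601567 165.16515187]
{'time': 24.833, 'eef_rot': [[-0.206, 0.979, 0.0], [0.979, 0.206, -0.0], [-0.0, 0.0, -1.0]], 'wrist_force': [-0.513, -0.537, -1.911], 'torque': [0.009, 0.035, -0.034], 'qd': [0.001, 0.001, -0.0, 0.001, -0.003, 0.001]}
266 [84, 79, 74, 66, 87, 146, 149, 146, 146, 144, 143, 144, 147, 151, 149, 151, 128, 100]
268 [87, 82, 78, 74, 65, 97, 145, 148, 144, 145, 146, 149, 152, 132, 106, 84, 82, 82]
276 [93, 92, 90, 88, 87, 83, 77, 72, 64, 80, 84, 83, 84, 83, 82, 82, 83, 84]
277 [90, 94, 91, 90, 88, 83, 78, 74, 68, 71, 84, 83, 83, 83, 82, 82, 82, 83]
278 [80, 94, 93, 92, 88, 85, 81, 77, 72, 66, 80, 84, 82, 84, 83, 82, 82, 83]
279 [71, 94, 95, 93, 88, 87, 84, 80, 75, 68, 71, 83, 83, 83, 84, 82, 82, 84]
280 [68, 90, 98, 93, 89, 88, 86, 82, 78, 72, 65, 83, 83, 82, 84, 82, 82, 83]
288 [66, 60, 71, 86, 92, 92, 91, 89, 87, 85, 81, 76, 71, 64, 48, 44, 43, 52]
290 [69, 73, 92, 94, 94, 94, 95, 93, 91, 87, 83, 80, 76, 73, 64, 49, 44, 45]
```

View pics/n15s.png

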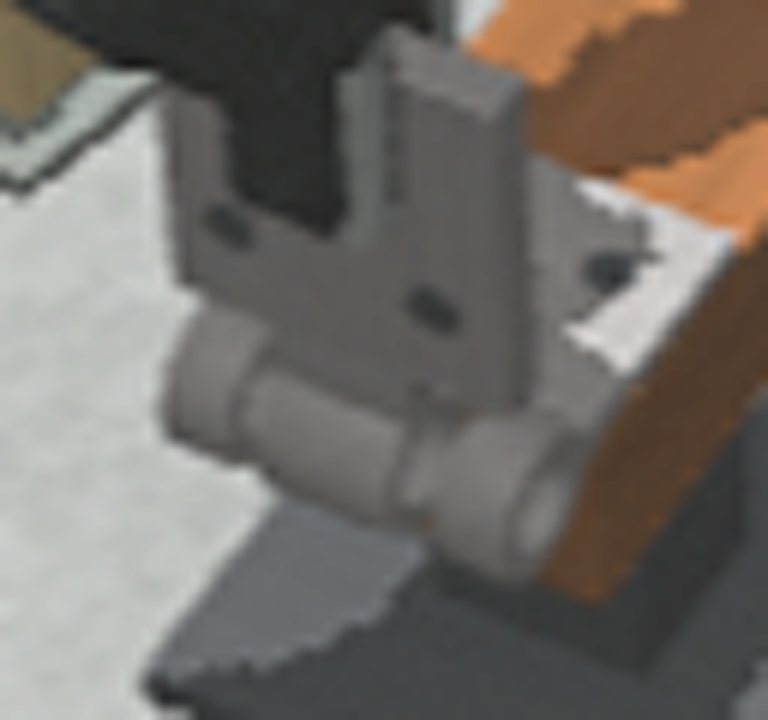

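View pics/n15w.png

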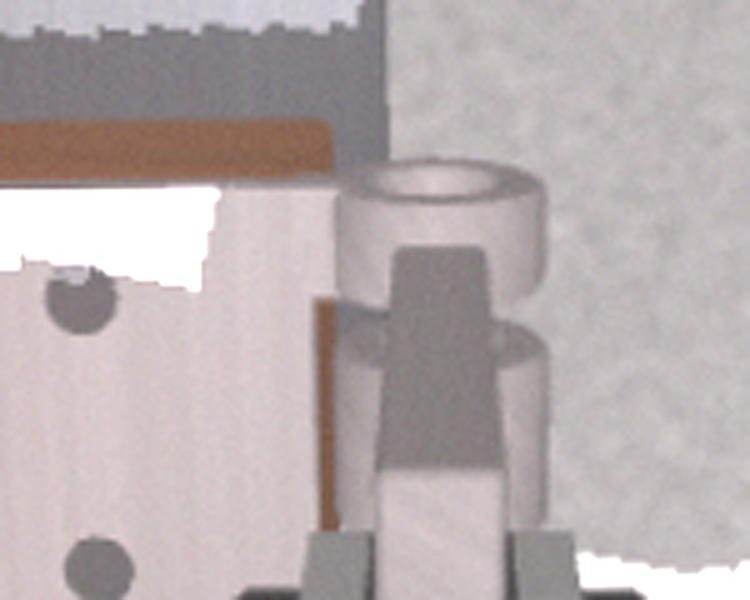

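View pics/scene15.png

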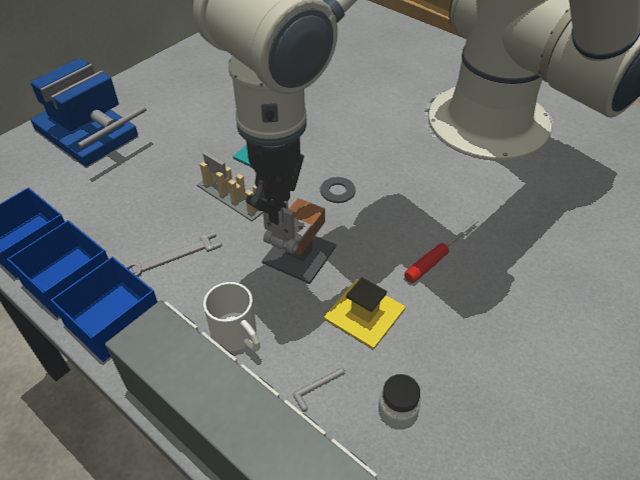

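```bash
python3 -m inch '[[0,-0.1,-0.1,0,0,0],[0,-0.2,-0.2,0,0,0],[0,-0.2,-0.2,0,0,0],[0,-0.2,-0.2,0,0,0],[0,-0.2,-0.2,0,0,0],[0,-0.2,-0.2,0,0,0],[0,-0.2,-0.2,0,0,0],[0,-0.2,-0.2,0,0,0]]'
python3 - <<'E'
from ov import *
o=snap(("scene","wrist"));overlay(o["wrist"],"n16w.png",300,240,75,60,5,[])
s=r.read_state();print({k:np.round(s[k],3).tolist() for k in("time","tool_pos","wrist_force","torque","qd","finger_gap")})
E
```

```text
time: 25.5
tool_pos: [632.1, -45.4, 165.4]
eef_rot: [[-0.206, 0.979, 0.0], [0.979, 0.206, -0.0], [-0.0, -0.0, -1.0]]
wrist_force: [-0.1, -0.2, -2.1]
finger_gap: 0.094
{'time': 25.6, 'tool_pos': [632.125, -45.418, 165.403], 'wrist_force': [0.098, 0.14, -0.319], 'torque': [-0.013, -0.002, -0.004], 'qd': [-0.0, 0.0, 0.001, 0.001, -0.0, -0.0], 'finger_gap': 0.093}
```

View pics/n16w.png

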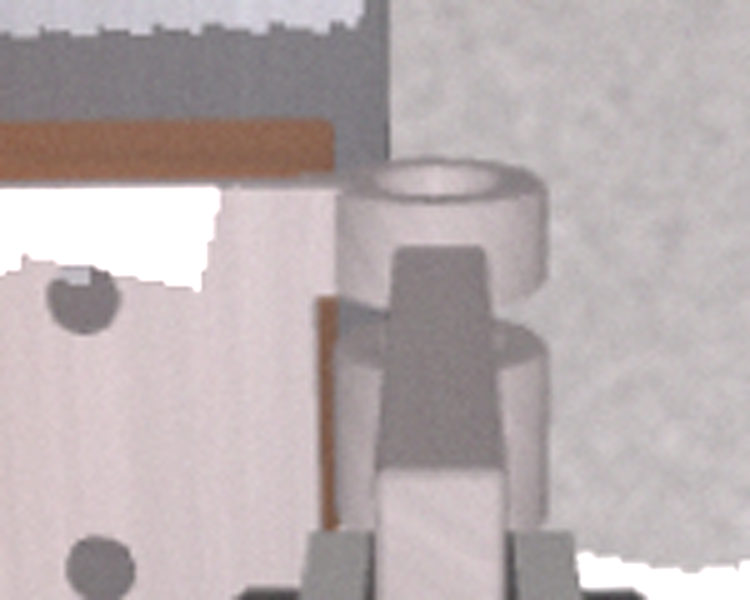

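The knuckles line up in the wrist view: jamb columns 337–548, leaf columns 334–549. There is no contact force and the arm is still, so I'm handing in.

Run:
```python
from h import *
print(r.hand_in())
```

```text
the job is handed in; nothing more can be done
None
```

I handed the job in at about 25.6 s. The jamb block stands on the grey stand, and the gripper is still holding the hinge leaf with its knuckle between the block's two. My checks put the three holes in line to within about 1 mm; the two height checks disagree by about that much.

- **Block:** I set it squarely across the middle of the stand with its knuckles hanging out past the edge, then let go. The fit puts its centre within about 1 mm of the stand's, turned about 0.2° from it. It still looked level in the last pictures.
- **Leaf:** I lifted it straight out of the rack and lowered it slightly outside its final place. Then I moved it in about 2.5 mm.
- **Sideways alignment:** In the last wrist picture the knuckles' centres agree to about 0.2 mm.
- **Force:** There was no contact force beyond the leaf's own weight, and the arm was still.
- **Height disagrees:** By the arm's own readings the leaf is about 0.7 mm too high. By the knuckle edges in the scene picture, measured before the last 0.2 mm adjustment, it was about 0.9 mm too low. I set it between the two; either way it should stay within the pin's 2 mm clearance.
- **Other items:** I did not touch the pin, the plain plate or anything else, and saw none of them moved.

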